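Clock a keyed filter cartridge home in the bench dust extractor

ROBOT

A 6-joint arm with a two-finger parallel gripper is mounted at the origin on a cart in front of the work surface, level with it; the furniture and walls round the work are solid. World frame = base frame: x ahead of the robot, y to its left, z up, the work surface at z = 0. Lengths are in mm, angles in rad, forces in N, time in s.
With the tool pointing down it reaches from about 325 to 900 mm from the base axis. Payload 6.1 kg.
Tool frame: the origin (TCP) lies between the finger pads; the fingertips stand 19 mm ahead of it and the grasp point (between the pads) is the TCP (manip.tip_extent is the distance from the TCP to the fingertips, in mm); z points along the fingers, y is the direction in which the jaws open and shut (so a half turn about z gives the same grasp; the last joint's range is limited). The gripper opens to 87 mm and grips with 3 to 60 N. Pads are 19 mm wide; open, the fingers measure 117 mm over their backs; the gripper's body (75 mm by 190 mm) begins 51 mm behind the grasp point.
Start: joints at [-1.452, 0.22, 1.526, -0, 1.395, -0.126], TCP at [151.47, -606.36, 241.538] pointing down, gripper open.
Joint ranges: [-2.98, 2.98], [-0.91, 2.08], [0.09, 2.57], [-1.24, 4.39], [0.2, 2.65], [-2.68, 2.68]. Speed limits (rad/s): [2.57, 2.57, 3.01, 3.14, 3.14, 3.14].

INTERFACE

Orientations are given as a unit quaternion [w, x, y, z].
In Python, from station import manip gives the robot as it stands. The module is installed in compiled form; this text tells all that it offers.
- The arm moves only by the shell command python3 -m jog 'ROWS' [FORCE]. ROWS is JSON, a list that holds one entry, the list of rows, each a list of 5 numbers: the shift along the tool's x, y, z in m, then the turn about the tool's z in degrees, then the opening, from 0 (shut) to 1 (fully open). A call has 1 to 5 rows; each row is the pose to reach, as a shift and turn from the pose commanded when the call began, along the tool's axes at that moment; what a row does not reach only later rows make up. A row lasts 1/10 s, in which the tool goes at most 50 mm and 8.59 degrees, less where a joint would pass 70% of its speed; a pose out of reach is approached as far as the arm can. A call with a gripper value outside its range is refused whole. The fingers move at their own pace and stop on an object; FORCE is the grip in N (left out, the last holds). Time passes only in rows, so rows that repeat a pose let the fingers close. It gives the time, the measured TCP pose, the force and the opening at its end, in the units of the state.
- manip.state(): the state, without advancing time (a new reading comes with each control period).
- manip.get_image(name): name is "scene" or "top" or "wrist"; returns the picture (480x640x3 uint8, red, green, blue); there is no depth.
- manip.camera_params(name): a dict with "K" (3x3 intrinsics, pixels), "xyz" and "rotation" of the camera in the world. Camera axes: x right, y down, z forward; pixel columns grow to the right and rows downward; lengths in mm; the calibration is good to about 2 mm. A picture is of the moment at which its call begins: read the wrist's pose just before it. camera_params takes no time and is no camera call; for the wrist camera it gives the pose at the moment of the call.
- manip.sign_off(): hands the job in, once; it reports no verdict.
The state is a dict: "time_s": time; "qpos": joint angles; "qvel": joint speeds; "joint_efforts": joint torques, N m; "eef_pos": TCP position; "tool_rot": TCP orientation; "contact_force": force on the tool from outside, world axes, zero at the start; "torque": the same for the moment, N m; "gripper_width": opening from 0.0 (shut) to 1.0 (fully open).
Only numpy, scipy, OpenCV 4.12 (cv2) and the standard library are available. Lean on these libraries where they do the work, as an engineer would, in place of code of your own. Each camera call takes 0.05 s, during which the arm holds its last target.

TASK

Fit the blue filter cartridge into the round mouth of the sloping dust extractor: set it square in the mouth, turn it under light pressure until its three pins find their notches and it drops, and see that its flange lies flush on the sloping face all round, then let it go. When it is home, press the square green reset key beside it until you feel it resist firmly (about 8 N, it hardly moves). Do not force the cartridge or hammer the key, and leave the jar of screws and the spray can standing where they are.

Things in the scene. Friction and masses are not known exactly. Their poses are not given: they have to be found in the camera images.
- cartridge_handle (a point): centre of the solid bar handle on the blue filter cartridge, at the height to grip. z up along the cartridge's axis, x along the handle. The handle is 66 mm long (x) and 18 mm wide (y: grip across this); its top is 15 mm above this point, the flange's upper face 26 mm below. The cartridge (about 250 g, 81 mm tall) stands upright on its flat nose, 66 mm below this point.
- cartridge: the whole cartridge; origin at the centre of the nose's underside, 66 mm under the handle point, same axes. Three round radial pins, 16 mm thick, reach 46 mm from the axis: one under the handle's +x end (yaw 0), the others at 120 and 240 degrees (white marks on the flange show them). Their lowest line is 8 mm above the nose. Spigot 81 mm in diameter, tapering to 68 mm at the nose.
- cartridge_flange (a point): centre of the underside of the cartridge's flange (blue disc, 112 mm in diameter, 8 mm thick), on the axis, 34 mm below the handle point and 24 mm above the pins' lowest line; same axes. It coincides with seat_mouth when the cartridge is home.
- seat_mouth (a point): centre of the round mouth (99 mm in diameter), in the plane of the extractor's rigid sloping face. z points squarely out of the face (30 degrees from vertical, leaning to the robot's side), x uphill in the face, y across it to the left. 14 mm down lies a black ledge ring (hole 84 mm) with three notches at 120 degrees, about 21 mm wide, 12 mm deep, for the pins.
- sloping_face: the grey sloping face, 180 mm along x (uphill), 260 mm along y; origin at its centre, z squarely out. The ledge ring in its mouth is clamped at an unknown angle: one notch lies within 0.7 rad to either side of uphill (+x). Pins on the ledge: flange 10 mm off the face; pins in the notches: flush. Pins begin to sink some 12 degrees from the notches and drop freely within 3.
- filter_unit: the bench dust extractor: grey sloping box on a dark steel stand, fixed to the table, 0.21 x 0.27 m, highest edge (far from the robot) 145 mm; origin on the table below the centre of the sloping face, x away from the robot at yaw 0, z up.
- reset_key: green key, 28 x 36 mm, on a black strip of the sloping face, 134 mm to the right (-y) of the mouth's centre. Origin at the centre of its top, 3 mm above the face; z squarely out of the face, x uphill. It gives at most 1.5 mm (spring of 4500 N/m, then solid) and counts as pressed above 5 N.
- jar: jar of screws with a red lid, 64 mm in diameter, 82 mm tall, standing loose on the table beyond the work; origin at its underside. Not to be moved.
- spray_can: yellow spray can with a white cap, 65 mm in diameter, 208 mm tall, standing loose on the table; origin at its underside. Not to be moved.

How it is judged (in metres and radians):
On the way, in this order (a step that is already met when the one before it is completed fails the run):
1. the cartridge is home: flange flush on the face and centred (z of cartridge_flange in the frame of seat_mouth below 0.0025 m and distance between cartridge_flange and seat_mouth below 0.006 m and angle between the z axis of cartridge_flange and the z axis of seat_mouth, either way round below 0.05 rad), for 0.2 s.
2. the green key is pressed with more than 5 N (contact force between any of the fingers, the arm and reset_key above 5 N), for 0.1 s.
At the end, for the whole second after the job is handed in: The cartridge rests in the mouth with its flange flush on the sloping face (within 2.5 mm, square within 3 degrees, centred within 6 mm), at rest and released, and the green key, pressed after it was home, is free again (all of step 1 and linear speed of cartridge below 0.01 m/s and contact force between anything else and reset_key below 0.5 N); the robot touches nothing.
It fails at once if the cartridge is forced: contact forces between it and the extractor add up to over 200 N (contact force between cartridge and filter_unit above 200 N).
It fails at once if the key is hammered: more than 40 N on it (contact force between anything else and reset_key above 40 N).
It fails at once if the jar or the spray can is knocked away (moved over 40 mm) (distance of any of jar, spray_can from where it was at the start of the episode above 0.04 m).
It also fails if it takes over 61 s, if anything falls off the work surface, if the arm or the gripper's body presses on something with over 40 N, if the wrist force passes 120 N, or if a joint passes its speed limit or range.

## Working session

There is one attempt and no reset: what is moved stays moved. The work goes in short steps, Python scripts to look and compute and a shell command to move; the robot and the scene stay as the last step left them, time stands still between calls to the robot, and variables do not carry over. Pictures are saved under pics/ and viewed, and the job is handed in when it is done.

```bash
mkdir -p pics; python3 - <<'E'
from station import manip
import cv2
print(manip.state())
for n in ["scene","top","wrist"]:
    p=manip.camera_params(n); print(n,p)
    cv2.imwrite(f"pics/{n}0.png",manip.get_image(n)[:,:,::-1])
E
```

```text
{'time_s': 0.0, 'qpos': array([-1.45209299e+00,  2.21244690e-01,  1.52759851e+00, -1.70063942e-05,
        1.39468721e+00, -1.26060887e-01]), 'qvel': array([-0.0007951 , -0.00052105, -0.00086069, -0.00019547,  0.00103414,
       -0.00061479]), 'joint_efforts': array([-1.97506168e-03, -4.94614005e+01, -3.87378359e+01,  6.98108878e-02,
        5.72249014e-02, -1.39252647e-04]), 'eef_pos': array([ 151.40059842, -605.79061438,  240.43238331]), 'tool_rot': array([-9.68905012e-04,  9.92520002e-01,  1.22078278e-01, -4.80588839e-06]), 'contact_force': array([ 0.59328385, -0.84984502, -0.15507447]), 'torque': array([-0.00770859,  0.030671  , -0.01773846]), 'gripper_width': 0.9981760471548999}
scene {'K': array([[439.58755499,   0.        , 323.336538  ],
       [  0.        , 439.58755499, 238.82792248],
       [  0.        ,   0.        ,   1.        ]]), 'xyz': array([ 73.45344826, 543.96691046, 593.74399402]), 'rotation': array([ 0.18067034, -0.36816835,  0.8091802 , -0.42075848])}
top {'K': array([[606.85116098,   0.        , 311.24146589],
       [  0.        , 606.85116098, 235.53696591],
       [  0.        ,   0.        ,   1.        ]]), 'xyz': array([ 392.12964657,   45.72120558, 1184.71043936]), 'rotation': array([ 0.05920845, -0.70116464,  0.70791675, -0.06096208])}
wrist {'K': array([[341.33855405,   0.        , 312.44966753],
       [  0.        , 341.33855405, 239.93951134],
       [  0.        ,   0.        ,   1.        ]]), 'xyz': array([ 227.00783986, -587.2756228 ,  383.0656051 ]), 'rotation': array([ 0.11203652,  0.78047126, -0.60874217, -0.0880079 ])}
```

View pics/scene0.png

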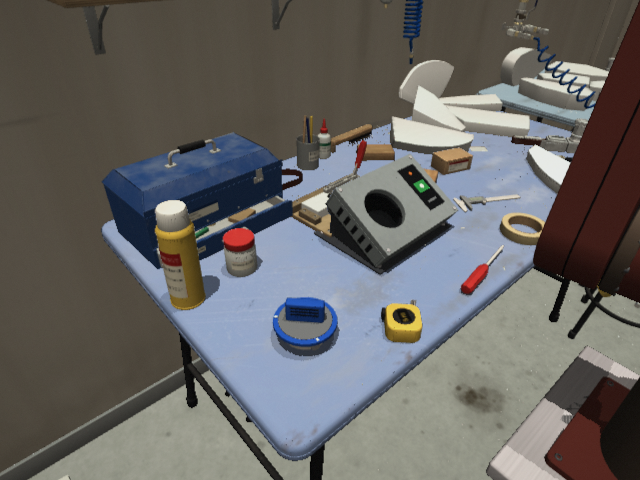

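View pics/top0.png

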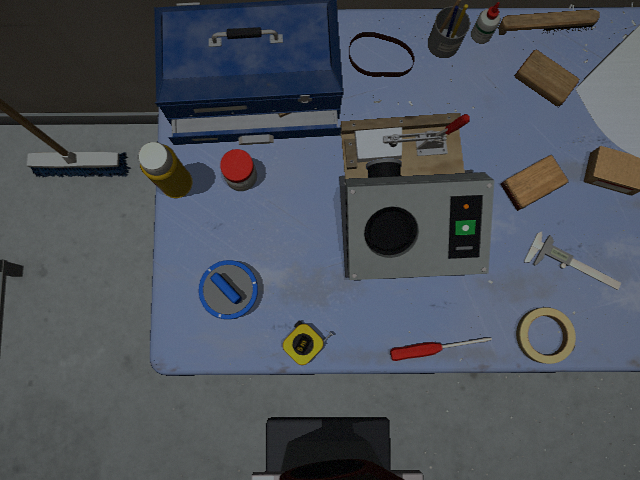

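View pics/wrist0.png

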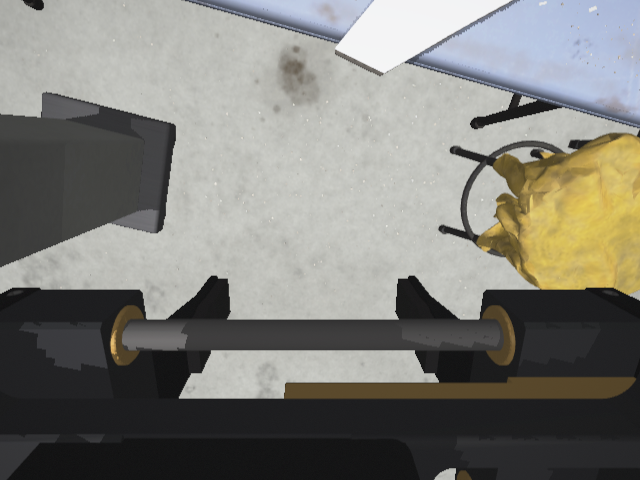

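Scene: cartridge at (305,320). Top: cartridge at (228,288), handle pointing down-right in the image, mouth at (391,230), key at (466,227). The moves only allow translation and turning about tool z. I'll localise first.

```bash
cat > h.py <<'E'
import numpy as np,cv2
from scipy.spatial.transform import Rotation as R
from station import manip
def q2R(q): return R.from_quat([q[1],q[2],q[3],q[0]]).as_matrix()
def ray(p,uv):
    d=q2R(p["rotation"])@np.linalg.inv(p["K"])@np.array([uv[0],uv[1],1.]); return np.array(p["xyz"]),d/np.linalg.norm(d)
def onz(p,uv,z):
    o,d=ray(p,uv); return o+d*(z-o[2])/d[2]
def proj(p,X):
    c=q2R(p["rotation"]).T@(np.array(X)-p["xyz"]); c=p["K"]@c; return c[:2]/c[2]
def tri(rs):
    A=sum(np.eye(3)-np.outer(d,d) for o,d in rs); b=sum((np.eye(3)-np.outer(d,d))@o for o,d in rs); return np.linalg.solve(A,b)
def tool(): 
    s=manip.state(); return s,np.array(s["eef_pos"]),q2R(s["tool_rot"])
E
python3 - <<'E'
from h import *
p=manip.camera_params("top"); im=cv2.imread("pics/top0.png"); hsv=cv2.cvtColor(im,cv2.COLOR_BGR2HSV)
roi=np.zeros(im.shape[:2],np.uint8); roi[245:335,185:275]=1
m=((hsv[...,0]>100)&(hsv[...,0]<125)&(hsv[...,1]>170)).astype(np.uint8)*roi
n,l,st,c=cv2.connectedComponentsWithStats(m)
for i in range(1,n):
    if st[i,4]>50: print(i,st[i],c[i])
cv2.imwrite("pics/crop1.png",cv2.resize(im[240:340,180:280],(600,600),interpolation=cv2.INTER_CUBIC))
cv2.imwrite("pics/crop2.png",cv2.resize(np.clip(im[160:290,330:505].astype(float)*1.8,0,255).astype(np.uint8),None,fx=4,fy=4,interpolation=cv2.INTER_CUBIC))
ps=manip.camera_params("scene")
print(onz(p,(228,288),40))
E
```

```text
1 [210 260  46  22 226] [234.42477876 266.94247788]
2 [199 270  21  48 219] [205.4109589  295.33333333]
3 [211 273  30  31 356] [225.71910112 288.04213483]
4 [221 282  37  37 252] [243.29761905 305.61507937]
[489.90757044 199.83095018  40.        ]
```

View pics/crop1.png

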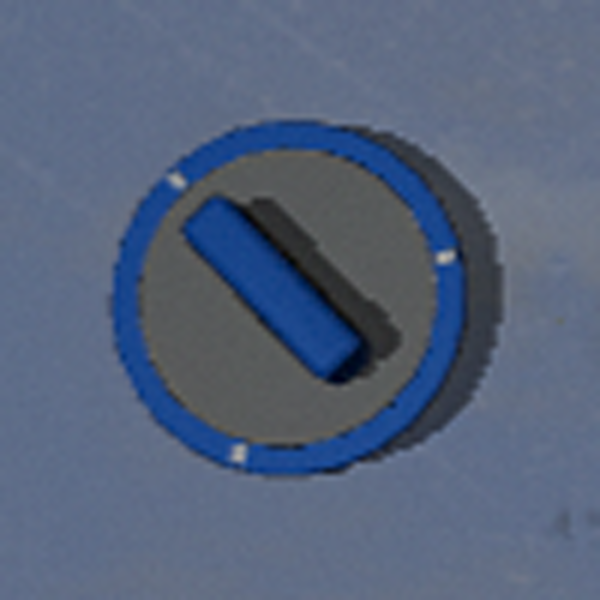

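View pics/crop2.png

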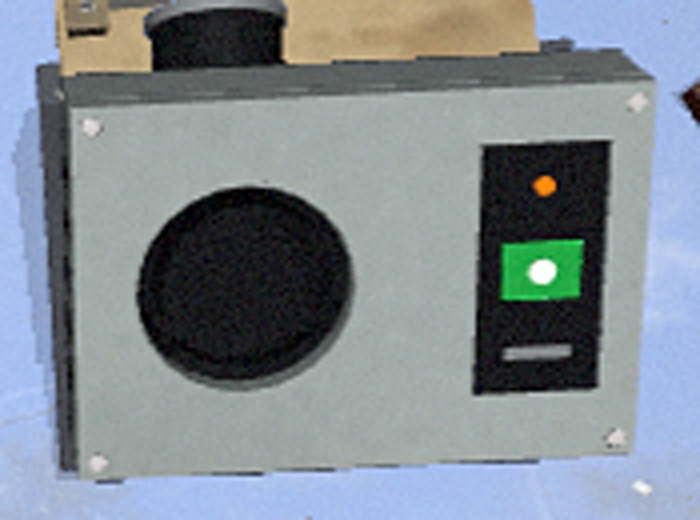

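Crop 1: the +x white mark is at the upper-left handle end (≈(209.5,270) full-frame). The mouth rim and the green key show clearly in crop 2. Next step is the numbers.

```bash
python3 - <<'E'
from h import *
p=manip.camera_params("top"); im=cv2.imread("pics/top0.png"); hsv=cv2.cvtColor(im,cv2.COLOR_BGR2HSV)
ps=manip.camera_params("scene"); ims=cv2.imread("pics/scene0.png"); hs=cv2.cvtColor(ims,cv2.COLOR_BGR2HSV)
roi=np.zeros(im.shape[:2],np.uint8); roi[245:335,185:275]=1
m=((hsv[...,0]>100)&(hsv[...,0]<125)&(hsv[...,1]>170)).astype(np.uint8)*roi
cs,_=cv2.findContours(m,cv2.RETR_EXTERNAL,cv2.CHAIN_APPROX_NONE)
pts=np.vstack([c for c in cs if len(c)>20]); e=cv2.fitEllipse(cv2.convexHull(pts)); print("flange",e)
F=onz(p,e[0],40); print("flange ctr",F)
n,l,st,c=cv2.connectedComponentsWithStats(m)
hy,hx=np.where(l==3); P=np.array([onz(p,(x,y),81)[:2] for x,y in zip(hx,hy)])
# crop marks -> full px
mk=[(180+x/6-.4,240+y/6-.4) for x,y in [(177,180),(445,257),(238,454)]]
M=[onz(p,q,40) for q in mk]
for q in M: print("mark",q, np.degrees(np.arctan2(*(q-F)[[1,0]])), np.linalg.norm(q-F))
r=cv2.minAreaRect(P.astype(np.float32)); print("handle top",r)
# mouth
def ell(img,p,box,thr):
    g=cv2.cvtColor(img,cv2.COLOR_BGR2GRAY); x0,y0,x1,y1=box
    mm=np.zeros_like(g); mm[y0:y1,x0:x1]=(g[y0:y1,x0:x1]<thr)*255
    cs,_=cv2.findContours(mm,cv2.RETR_EXTERNAL,cv2.CHAIN_APPROX_NONE); c=max(cs,key=cv2.contourArea); return cv2.fitEllipse(c)
g=cv2.cvtColor(im,cv2.COLOR_BGR2GRAY);print(g[230,355:430:5]); g2=cv2.cvtColor(ims,cv2.COLOR_BGR2GRAY);print(g2[207,350:420:5])
et=ell(im,p,(358,200,425,262),75);es=ell(ims,ps,(355,180,410,232),55);print(et,es)
def grn(h,box):
    x0,y0,x1,y1=box; mm=np.zeros(h.shape[:2],np.uint8); s=h[y0:y1,x0:x1]; mm[y0:y1,x0:x1]=((s[...,0]>45)&(s[...,0]<85)&(s[...,1]>100)).astype(np.uint8)
    cs,_=cv2.findContours(mm,cv2.RETR_EXTERNAL,cv2.CHAIN_APPROX_NONE); c=max(cs,key=cv2.contourArea); return cv2.minAreaRect(c)
gt=grn(hsv,(440,210,490,245)); gs=grn(hs,(405,170,440,200)); print(gt,gs)
print("mouth",tri([ray(p,et[0]),ray(ps,es[0])]),"key",tri([ray(p,gt[0]),ray(ps,gs[0])]))
print("top-only z100",onz(p,et[0],100), onz(p,gt[0],102))
# screws
for q in [(91,127),(638,103),(97,463),(616,438)]:
    uv=(330+q[0]/4-.4,160+q[1]/4-.4); z=137 if q[1]<200 else 63
    print("screw",uv,onz(p,uv,z))
cv2.imwrite("pics/crop3.png",cv2.resize(ims[140:280,290:470],None,fx=4,fy=4,interpolation=cv2.INTER_CUBIC))
E
```

```text
flange ((227.70448303222656, 289.32293701171875), (58.00343704223633, 59.06577682495117), 37.584388732910156)
flange ctr [487.41946953 200.35414519  40.        ]
mark [525.12067486 236.10995055  40.        ] 43.482960865951334 51.960162624250394
mark [499.95408543 151.32368096  40.        ] -75.65950960308291 50.607341553080516
mark [439.04290413 215.48011353  40.        ] 162.6370291134233 50.68616179371502
handle top ((486.5295715332031, 198.04238891601562), (67.65898132324219, 17.80872344970703), 45.06490707397461)
[93 92  0  3 12 14 21  7  9 13 18  7 15 92 93]
[127 150 150  50   7   7   5  10   8  11  73 151 151 152]
((390.908203125, 231.64199829101562), (49.913047790527344, 54.419830322265625), 67.73233795166016) ((382.9300842285156, 208.3473358154297), (28.462026596069336, 43.53892135620117), 136.06011962890625)
((464.5384521484375, 227.19229125976562), (15.309725761413574, 21.68877601623535), 86.8201675415039) ((420.90008544921875, 185.80001831054688), (12.074766159057617, 13.416407585144043), 63.43495178222656)
mouth [ 587.69127498 -101.04480083   96.68819967] key [ 592.40870849 -234.70998014  103.55901393]
top-only z100 [ 584.29356719 -102.63306051  100.        ] [ 590.88176848 -236.31058218  102.        ]
screw (352.35, 191.35) [650.97784847 -31.47223994 137.        ]
screw (489.1, 185.35) [ 659.67235177 -274.8522646   137.        ]
screw (353.85, 275.35) [509.16882973 -36.31338093  63.        ]
screw (483.6, 269.1) [ 518.51922481 -277.7526119    63.        ]
```

View pics/crop3.png

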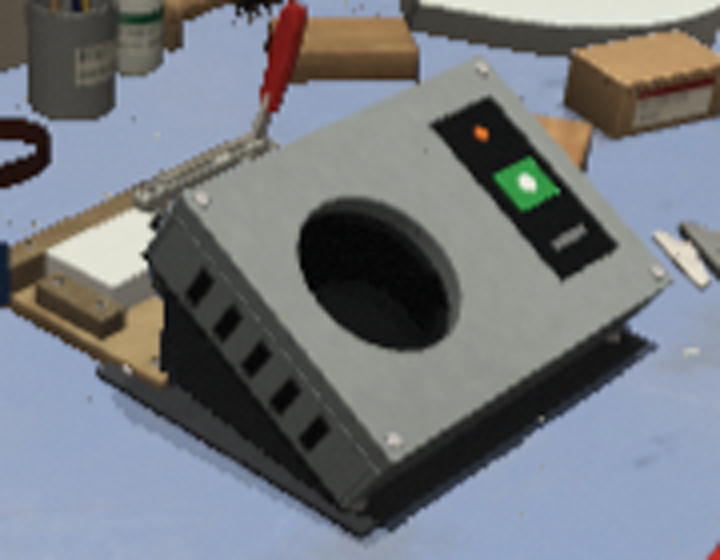

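The mouth is at about (586,-102,100), unit yaw about 2.1°. The handle is at about (487,199), yaw 44°. Compute the approach.

```bash
cat > go.py <<'E'
import sys
from h import *
s,p,Rm=tool()
T=np.array([float(v) for v in sys.argv[1:4]])
d=Rm.T@(T-p)
yaw=np.degrees(np.arctan2(Rm[1,0],Rm[0,0]))
print("t",round(s["time_s"],2),"tcp",p.round(1),"yaw",yaw.round(2),"tilt z",Rm[:,2].round(3),"q",s["qpos"].round(3),"F",s["contact_force"].round(1),"w",round(s["gripper_width"],3)); print("shift tool m",(d/1000).round(4))
if len(sys.argv)>4: print("turn",-(float(sys.argv[4])-yaw))
E
python3 go.py 487 199.3 240 44
```

```text
t 0.15 tcp [ 151.4 -605.9  240.7] yaw 14.02 tilt z [-0.     0.001 -1.   ] q [-1.452  0.221  1.527 -0.     1.395 -0.126] F [-0.2 -0.3  0.6] w 1.001
shift tool m [ 0.5207 -0.6999  0.0018]
turn -29.975063205740973
```

```bash
python3 -m jog '[[[0.026,-0.035,0,0,1],[0.052,-0.07,0,0,1],[0.078,-0.105,0,0,1],[0.104,-0.14,0,0,1],[0.13,-0.175,0,0,1]]]' 20
python3 -m jog '[[[0.026,-0.035,0,0,1],[0.052,-0.07,0,0,1],[0.078,-0.105,0,0,1],[0.104,-0.14,0,0,1],[0.13,-0.175,0,0,1]]]'
python3 -m jog '[[[0.026,-0.035,0,0,1],[0.052,-0.07,0,0,1],[0.078,-0.105,0,0,1],[0.104,-0.14,0,0,1],[0.13,-0.175,0,0,1]]]'
python3 go.py 487 199.3 240 44
```

```text
time_s: 0.65
eef_pos: [235.5, -403.3, 241.1]
tool_rot: [-0.0, 0.993, 0.122, 0.0]
contact_force: [0.9, -0.3, 0.2]
gripper_width: 0.998
time_s: 1.15
eef_pos: [319.1, -202.1, 241.5]
tool_rot: [0.0, 0.993, 0.122, 0.0]
contact_force: [1.8, 0.7, 0.6]
gripper_width: 0.998
time_s: 1.65
eef_pos: [402.9, -0.6, 241.6]
tool_rot: [0.0, 0.993, 0.122, 0.0]
contact_force: [0.6, -1.0, 0.7]
gripper_width: 0.996
t 1.65 tcp [402.9  -0.6 241.6] yaw 14.03 tilt z [ 0.001 -0.    -1.   ] q [-0.198 -0.344  2.064 -0.     1.421  1.128] F [ 0.6 -1.   0.7] w 0.996
shift tool m [ 0.1301 -0.1735  0.0016]
turn -29.966531676097865
```

```bash
python3 -m jog '[[[0.026,-0.035,0,0,1],[0.052,-0.07,0,0,1],[0.078,-0.105,0,0,1],[0.104,-0.14,0,0,1],[0.13,-0.1735,0,0,1]]]'
python3 -m jog '[[[0,0,0.02,-7.5,1],[0,0,0.04,-15,1],[0,0,0.05,-22.5,1],[0,0,0.05,-30,1],[0,0,0.05,-30,1]]]'
python3 - <<'E'
from h import *
p=manip.camera_params("wrist"); im=manip.get_image("wrist"); np.save("pics/w1.npy",im)
import pickle; pickle.dump(p,open("pics/w1.pkl","wb"))
cv2.imwrite("pics/w1.png",im[:,:,::-1])
E
python3 go.py 487 199.3 66 44
```

```text
time_s: 2.15
eef_pos: [486.9, 199.4, 241.3]
tool_rot: [0.0, 0.992, 0.122, -0.0]
contact_force: [1.2, 0.3, 0.4]
gripper_width: 1.002
time_s: 2.65
eef_pos: [486.1, 197.3, 190.6]
tool_rot: [-0.0, 0.927, 0.375, -0.001]
contact_force: [-0.3, 0.1, -0.8]
gripper_width: 1.001
t 2.7 tcp [486.5 197.3 191.2] yaw 43.87 tilt z [-0.001 -0.    -1.   ] q [0.235 0.024 1.839 0.    1.28  1.04 ] F [0.5 1.  0.3] w 1.003
shift tool m [ 0.0018 -0.001   0.1252]
turn -0.1332610945779038
```

View pics/w1.png

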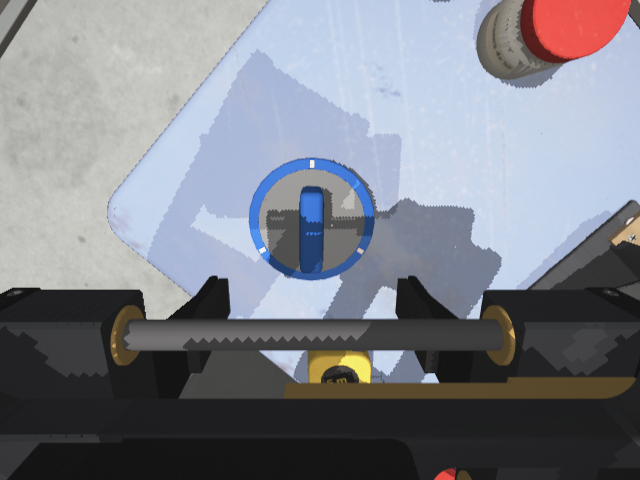

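The wrist view shows the handle at (312,230), upright in the image, with the yaw-0 mark at (312,163). It is well aligned.

```bash
python3 - <<'E'
from h import *
import pickle
p=pickle.load(open("pics/w1.pkl","rb")); im=cv2.imread("pics/w1.png"); hsv=cv2.cvtColor(im,cv2.COLOR_BGR2HSV)
m=((hsv[...,0]>100)&(hsv[...,0]<125)&(hsv[...,1]>180)).astype(np.uint8); m[:150]=0;m[285:]=0;m[:,:240]=0;m[:,385:]=0
pts=cv2.findNonZero(m); e=cv2.fitEllipse(cv2.convexHull(pts)); print(e); print(onz(p,e[0],38))
for q in [(312,163),(361,250),(264,250.5)]:
    print(onz(p,q,40))
n,l,st,c=cv2.connectedComponentsWithStats(m[180:273,295:330].copy()); print(st,c)
print(onz(p,(300.5,185),81),onz(p,(323,185),81))
E
```

```text
((310.2066650390625, 217.44544982910156), (117.1269302368164, 123.37852478027344), 71.34403991699219)
[493.1369173  206.34586029  38.        ]
[528.11983073 238.08078184  40.        ]
[503.81198019 152.80864717  40.        ]
[442.41918763 215.36189782  40.        ]
[[   0    0   35   93 3101]
 [   5   13   22   22  101]
 [  22   27    1    1    1]
 [  21   29    6   10   21]
 [  21   34    1    1    1]
 [  19   35    5    2    6]
 [  22   40    5    3    8]
 [  15   52    3    3    5]
 [  19   52    3    3    7]
 [  23   52    3    2    4]] [[16.97226701 46.99161561]
 [15.02970297 18.55445545]
 [22.         27.        ]
 [24.19047619 32.61904762]
 [21.         34.        ]
 [21.33333333 35.83333333]
 [24.375      40.75      ]
 [15.6        53.        ]
 [19.85714286 53.28571429]
 [23.75       52.5       ]]
[512.86596556 235.00968727  81.        ] [524.38842818 223.14327049  81.        ]
```

```bash
python3 go.py 489.5 201 66.5 44
python3 -m jog '[[[0.004,0,0.03,0,1],[0.004,0,0.06,0,1],[0.004,0,0.09,0,1],[0.0045,0,0.112,0,1],[0.0045,0,0.1245,0,1]]]' 25
python3 go.py 489.5 201 66.5 44
```

```text
t 2.7 tcp [486.5 197.3 191.2] yaw 43.87 tilt z [-0.001 -0.    -1.   ] q [0.235 0.024 1.839 0.    1.28  1.04 ] F [0.5 1.  0.3] w 1.003
shift tool m [ 0.0048 -0.0005  0.1247]
turn -0.1332610945779038
time_s: 3.2
eef_pos: [488.9, 200.2, 65.3]
tool_rot: [-0.0, 0.928, 0.373, -0.001]
contact_force: [-0.0, -0.4, -1.0]
gripper_width: 0.998
t 3.2 tcp [488.9 200.2  65.3] yaw 43.84 tilt z [-0.002 -0.001 -1.   ] q [0.239 0.195 1.914 0.    1.034 1.045] F [-0.  -0.4 -1. ] w 0.998
shift tool m [ 0.001  -0.0002 -0.0012]
turn -0.1595543194076825
```

```bash
python3 -m jog '[[[0,0,0,0,0],[0,0,0,0,0],[0,0,0,0,0],[0,0,0,0,0],[0,0,0,0,0]]]' 25
python3 -m jog '[[[0,0,0,0,0],[0,0,-0.02,0,0],[0,0,-0.05,0,0],[0,0,-0.09,0,0],[0,0,-0.13,0,0]]]'
python3 go.py 489.5 201 196.5 44
```

```text
time_s: 3.7
eef_pos: [490.6, 200.6, 68.1]
tool_rot: [0.0, 0.927, 0.375, 0.001]
contact_force: [-0.6, 1.0, 0.0]
gripper_width: 0.629
time_s: 4.2
eef_pos: [489.4, 200.3, 198.1]
tool_rot: [-0.0, 0.927, 0.375, -0.001]
contact_force: [1.0, 0.1, 0.3]
gripper_width: 0.177
t 4.2 tcp [489.4 200.3 198.1] yaw 44.02 tilt z [-0.001 -0.    -1.   ] q [0.239 0.027 1.822 0.    1.294 1.042] F [1.  0.1 0.3] w 0.177
shift tool m [ 0.0006 -0.0004  0.0016]
turn 0.019132943225507404
```

The fingers close slowly and I lifted before they had closed. Reopen, go back down and grip again.

```bash
python3 -m jog '[[[0,0,0,0,1],[0,0,0,0,1],[0,0,0,0,1],[0,0,0,0,1],[0,0,0,0,1]]]' 25
python3 - <<'E'
from h import *
im=manip.get_image("wrist")
cv2.imwrite("pics/w2.png",im[:,:,::-1])
E

```

```text
time_s: 4.7
eef_pos: [489.1, 200.2, 195.5]
tool_rot: [-0.0, 0.927, 0.375, -0.001]
contact_force: [0.3, -0.7, -0.6]
gripper_width: 0.539
```

View pics/w2.png

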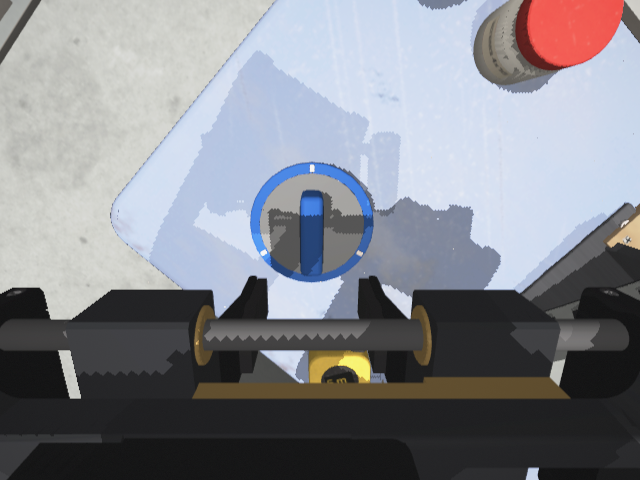

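The cartridge is unmoved at (312,222). Descend again with about 50 mm of opening.

```bash
python3 -m jog '[[[0,0,0.03,0,0.6],[0,0,0.06,0,0.6],[0,0,0.09,0,0.6],[0,0,0.117,0,0.5],[0,0,0.13,0,0.3]]]' 25
python3 -m jog '[[[0,0,0,0,0],[0,0,0,0,0],[0,0,0,0,0],[0,0,0,0,0],[0,0,0,0,0]]]' 25
python3 -m jog '[[[0,0,0,0,0],[0,0,0,0,0],[0,0,0,0,0]]]' 25
python3 go.py 489.5 201 196.5 44
```

```text
time_s: 5.25
eef_pos: [487.7, 199.9, 63.8]
tool_rot: [-0.0, 0.927, 0.375, -0.003]
contact_force: [-1.0, 0.2, 0.4]
gripper_width: 0.496
time_s: 5.75
eef_pos: [490.9, 200.9, 68.6]
tool_rot: [0.0, 0.927, 0.375, 0.001]
contact_force: [-0.4, 0.6, 5.0]
gripper_width: 0.202
time_s: 6.05
eef_pos: [490.9, 200.9, 68.6]
tool_rot: [0.0, 0.927, 0.375, 0.001]
contact_force: [-1.8, 1.4, 6.8]
gripper_width: 0.208
t 6.05 tcp [490.9 200.9  68.6] yaw 44.03 tilt z [ 0.002  0.001 -1.   ] q [0.24  0.192 1.911 0.    1.036 1.042] F [-1.8  1.4  6.8] w 0.208
shift tool m [-0.0007 -0.0009 -0.1279]
turn 0.03262098156602633
```

Gripped (18 mm). Lift off, and on the way test what the arm does with an out-of-reach pose, since that may be the way to tilt the tool.

```bash
python3 -m jog '[[[0,0,-0.01,0,0],[0,0,-0.04,0,0],[0,0,-0.08,0,0],[0,0,-0.12,0,0],[0,0,-0.16,0,0]]]' 30
python3 go.py 480 96 400 2
```

```text
time_s: 6.55
eef_pos: [489.3, 200.1, 228.6]
tool_rot: [0.0, 0.927, 0.375, -0.0]
contact_force: [0.3, 0.2, -2.1]
gripper_width: 0.203
t 6.55 tcp [489.3 200.1 228.6] yaw 44.02 tilt z [-0.001 -0.    -1.   ] q [ 0.239 -0.     1.791 -0.     1.352  1.042] F [ 0.3  0.2 -2.1] w 0.203
shift tool m [-0.0792  0.0684 -0.1713]
turn 42.019831505926874
```

```bash
python3 -m jog '[[[-0.016,0.014,-0.034,8.4,0],[-0.032,0.028,-0.068,16.8,0],[-0.048,0.042,-0.102,25.2,0],[-0.064,0.056,-0.136,33.6,0],[-0.079,0.068,-0.171,42,0]]]'
python3 -m jog '[[[0,0,-0.05,0,0],[0,0,-0.1,0,0],[0,0,-0.15,0,0],[0,0,-0.2,0,0],[0,0,-0.25,0,0]]]'
python3 go.py 480 96 850 2
python3 -m jog '[[[0,0,-0.05,0,0],[0,0,-0.1,0,0],[0,0,-0.15,0,0],[0,0,-0.2,0,0],[0,0,-0.25,0,0]]]'
python3 go.py 480 96 850 2
```

```text
time_s: 7.05
eef_pos: [479.5, 95.6, 399.4]
tool_rot: [0.0, 1.0, 0.015, -0.0]
contact_force: [0.1, 0.0, -2.2]
gripper_width: 0.208
time_s: 7.55
eef_pos: [479.3, 96.4, 650.3]
tool_rot: [0.0, 1.0, 0.017, 0.0]
contact_force: [1.1, -0.7, -1.6]
gripper_width: 0.208
t 7.55 tcp [479.3  96.4 650.3] yaw 2.0 tilt z [ 0. -0. -1.] q [ 0.037 -0.017  1.018 -0.     2.14   1.573] F [ 1.1 -0.7 -1.6] w 0.208
shift tool m [ 0.0007  0.0005 -0.1997]
turn 0.003834626198174984
time_s: 8.05
eef_pos: [460.7, 92.1, 827.7]
tool_rot: [-0.001, 1.0, 0.017, 0.005]
contact_force: [-54.6, -10.0, 6.6]
gripper_width: 0.204
t 8.05 tcp [460.7  92.1 827.7] yaw 1.99 tilt z [ 0.01   0.003 -1.   ] q [0.027 0.396 0.088 0.006 2.648 1.569] F [-54.6 -10.    6.6] w 0.204
shift tool m [ 0.0196 -0.0032 -0.0221]
turn -0.008530343548818431
```

```bash
python3 -m jog '[[[0,0,0,0,0]]]'
python3 go.py 480 96 700 2
```

```text
time_s: 8.15
eef_pos: [461.7, 92.1, 826.6]
tool_rot: [-0.001, 1.0, 0.017, 0.004]
contact_force: [1.2, -0.5, -2.9]
gripper_width: 0.205
t 8.15 tcp [461.7  92.1 826.6] yaw 1.98 tilt z [ 0.008  0.003 -1.   ] q [0.027 0.396 0.092 0.006 2.646 1.569] F [ 1.2 -0.5 -2.9] w 0.205
shift tool m [ 0.0174 -0.0029  0.1267]
turn -0.019400297130583555
```

No usable tilt appears (0.5°). The arm just stops at its limits, so the tool stays vertical. The cartridge will have to pivot in the grip about the jaw axis, then turn in a loose cage. First I'll look at the notches from close by.

```bash
python3 go.py 460 -102 260 2
python3 -m jog '[[[0,0.008,0.04,0,0],[0,0.024,0.08,0,0],[0,0.04,0.125,0,0],[0,0.056,0.17,0,0],[0,0.072,0.215,0,0]]]'
python3 -m jog '[[[0,0.016,0.045,0,0],[0,0.032,0.09,0,0],[0,0.048,0.135,0,0],[0,0.064,0.18,0,0],[0,0.08,0.225,0,0]]]'
python3 go.py 460 -102 260 2
```

```text
t 8.15 tcp [461.7  92.1 826.6] yaw 1.98 tilt z [ 0.008  0.003 -1.   ] q [0.027 0.396 0.092 0.006 2.646 1.569] F [ 1.2 -0.5 -2.9] w 0.205
shift tool m [-0.013   0.1954  0.566 ]
turn -0.019400297130583555
time_s: 8.65
eef_pos: [462.8, 33.3, 648.8]
tool_rot: [-0.001, 1.0, 0.018, 0.007]
contact_force: [1.5, -0.2, -1.2]
gripper_width: 0.205
time_s: 9.15
eef_pos: [469.1, -46.2, 423.5]
tool_rot: [-0.001, 1.0, 0.018, 0.007]
contact_force: [0.5, -0.2, -3.3]
gripper_width: 0.203
t 9.15 tcp [469.1 -46.2 423.5] yaw 2.02 tilt z [ 0.013  0.003 -1.   ] q [-0.27  -0.217  1.63   0.006  1.716  1.267] F [ 0.5 -0.2 -3.3] w 0.203
shift tool m [-0.0132  0.0558  0.1632]
turn 0.01800942587081167
```

The small tilt (0.013 rad) persisted after I came back into reach. So pulling repeatedly at the reach limit can build up tilt in the arm's plane. First a look at the mouth from here.

```bash
python3 - <<'E'
from h import *
import pickle
p=manip.camera_params("wrist"); im=manip.get_image("wrist")[:,:,::-1].copy()
pickle.dump(p,open("pics/w3.pkl","wb")); cv2.imwrite("pics/w3.png",im)
for n,X in [("mouth",(586,-102,100)),("key",(591,-236,102))]: print(n,proj(p,X))
u,v=proj(p,(586,-102,100)).astype(int)
c=im[max(0,v-60):v+60,u-70:u+70].astype(float)
cv2.imwrite("pics/w3c.png",cv2.resize(np.clip(c*6,0,255).astype(np.uint8),None,fx=5,fy=5,interpolation=cv2.INTER_CUBIC))
E
```

```text
mouth [359.4268988  113.10263944]
key [464.40317968 112.84319896]
```

View pics/w3.png

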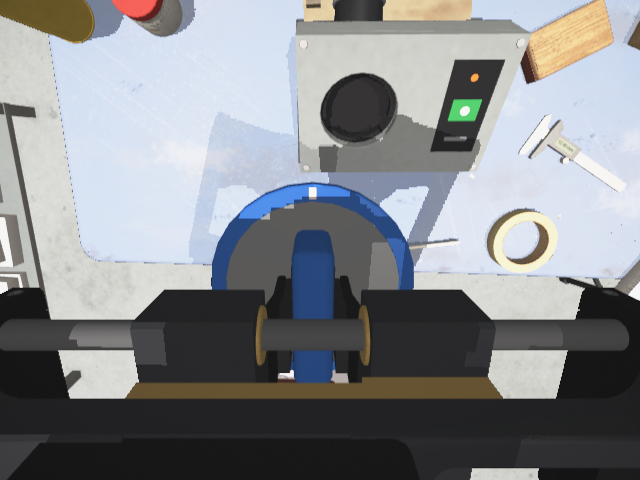

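View pics/w3c.png

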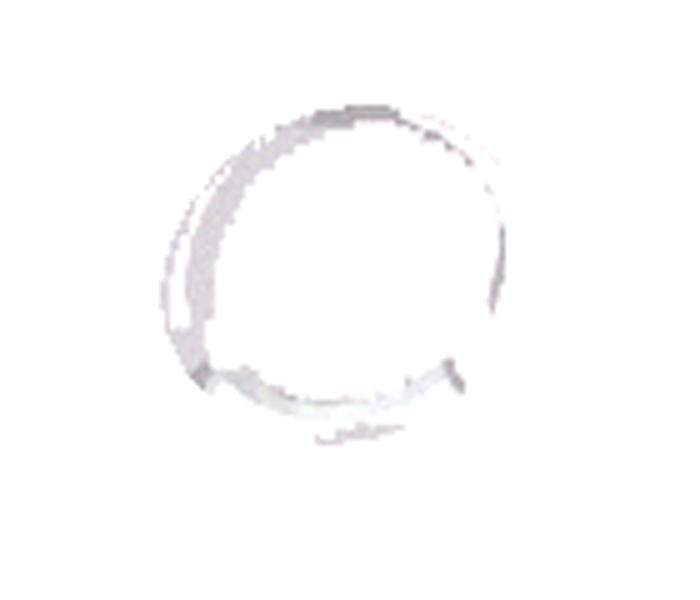

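The mouth is at (359,108). There are marks on the ring at crop (205,375), (455,375) and the top (350,115). View it at lower gain.

```bash
python3 - <<'E'
from h import *
import pickle
p=pickle.load(open("pics/w3.pkl","rb")); im=cv2.imread("pics/w3.png")
c=im[58:158,310:410].astype(float); g=c.mean(2)
print(np.percentile(g[30:70,30:70],[5,50,95]))
cv2.imwrite("pics/w3d.png",cv2.resize(np.clip((c-10)*3.2,0,255).astype(np.uint8),None,fx=6,fy=6,interpolation=cv2.INTER_NEAREST))
E
```

```text
[47.         53.         53.66666667]
```

View pics/w3d.png

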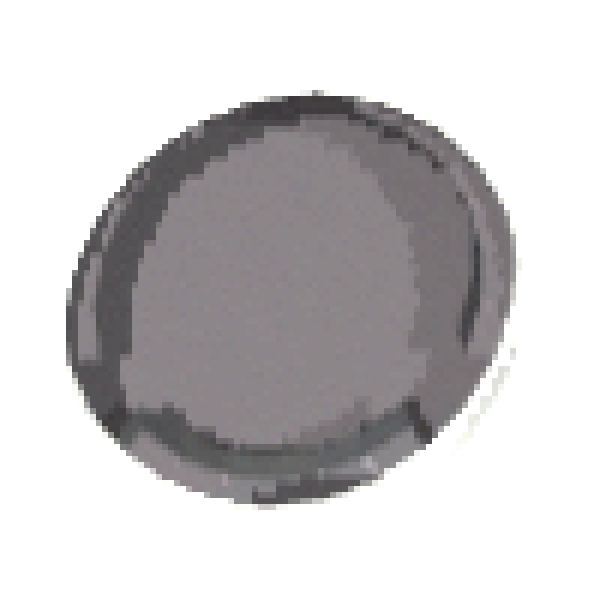

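Gaps in the ring (6x crop): lower-left about (105,400), lower-right about (455,395), top about (280,110). Convert these to angles in the face.

```bash
cat >> h.py <<'E'
yu=np.radians(2.1); n=np.array([-.5*np.cos(yu),-.5*np.sin(yu),np.cos(np.pi/6)])
xu=np.array([np.cos(np.pi/6)*np.cos(yu),np.cos(np.pi/6)*np.sin(yu),.5]); yl=np.cross(n,xu)
S=np.column_stack([xu,yl,n])
def onface(p,uv,O,d):
    o,r=ray(p,uv); Q=O+n*d; t=n@(Q-o)/(n@r); return S.T@(o+r*t-O)
E
python3 - <<'E'
from h import *
import pickle
p=pickle.load(open("pics/w3.pkl","rb")); im=cv2.imread("pics/w3.png"); O=np.array([586,-102,100.])
g=cv2.cvtColor(im,cv2.COLOR_BGR2GRAY); m=np.zeros_like(g); m[58:158,310:410]=(g[58:158,310:410]<85)*255
c=max(cv2.findContours(m,0,1)[0],key=cv2.contourArea); e=cv2.fitEllipse(c); print(e, onface(p,e[0],O,0))
# circle fit of rim points on face
P=np.array([onface(p,q,O,0)[:2] for q in cv2.convexHull(c)[:,0]]); cc,r=cv2.minEnclosingCircle(P.astype(np.float32)); print("rim",cc,r)
h=cv2.cvtColor(im,cv2.COLOR_BGR2HSV); k=((h[...,0]>45)&(h[...,0]<85)&(h[...,1]>100)).astype(np.uint8); k[:,:440]=0;k[140:]=0
kk=max(cv2.findContours(k,0,1)[0],key=cv2.contourArea); kc=cv2.minAreaRect(kk)[0]; print("key",kc,onface(p,kc,O,3))
O2=O+S@np.array([cc[0],cc[1],0])
for q in [(105,400),(455,395),(280,110),(90,360),(130,430),(480,350),(425,430),(200,135),(360,105)]:
    f=onface(p,(310+q[0]/6-.5,58+q[1]/6-.5),O2,-14); print(q,f.round(1),np.hypot(f[0],f[1]).round(1),np.degrees(np.arctan2(f[1],f[0])).round(1))
E
```

```text
((358.04150390625, 107.3792953491211), (65.44055938720703, 76.20155334472656), 62.9920539855957) [ 7.53944389e+00  2.49318549e+00 -1.33391005e-14]
rim (3.9275403022766113, 2.400543212890625) 48.08900833129883
key (464.0, 110.0) [   5.42880048 -131.79663741    3.        ]
(105, 400) [-26.1  38.3 -14. ] 46.3 124.3
(455, 395) [-25. -41. -14.] 48.0 -121.3
(280, 110) [ 37.    4.3 -14. ] 37.2 6.6
(90, 360) [-16.6  41.9 -14. ] 45.1 111.6
(130, 430) [-33.4  32.3 -14. ] 46.5 136.0
(480, 350) [-14.3 -44.9 -14. ] 47.2 -107.7
(425, 430) [-33.5 -35.4 -14. ] 48.7 -133.4
(200, 135) [ 32.   20.3 -14. ] 37.9 32.4
(360, 105) [ 37.9 -12.  -14. ] 39.8 -17.6
```

The ring's notches are at about 124°, -121° and about 3°, so one is roughly 2° left of uphill. That means hardly any turn is needed. The rim centre (top view and wrist view) is about (587,-101,101). Now back to the upper reach limit at the right azimuth to build the 30° tilt.

```bash
python3 go.py 465 95 790 2.1
python3 -m jog '[[[0,-0.015,-0.04,0,0],[0,-0.03,-0.08,0,0],[0,-0.046,-0.122,0,0],[0,-0.062,-0.164,0,0],[0,-0.078,-0.206,0,0]]]'
python3 -m jog '[[[0,-0.016,-0.035,0,0],[0,-0.032,-0.07,0,0],[0,-0.045,-0.105,0,0],[0,-0.055,-0.135,0,0],[0,-0.063,-0.155,0,0]]]'
python3 go.py 465 95 790 2.1
```

```text
t 9.2 tcp [466.  -47.3 412.6] yaw 1.93 tilt z [-0.003  0.005 -1.   ] q [-0.273 -0.212  1.646  0.004  1.712  1.265] F [ -0.8  -2.4 -12.1] w 0.204
shift tool m [ 0.0027 -0.1442 -0.3766]
turn -0.16680109456377212
time_s: 9.7
eef_pos: [463.3, 32.5, 634.1]
tool_rot: [-0.001, 1.0, 0.018, 0.007]
contact_force: [-0.0, -0.7, -2.3]
gripper_width: 0.201
time_s: 10.2
eef_pos: [458.2, 94.9, 789.5]
tool_rot: [-0.002, 1.0, 0.018, 0.008]
contact_force: [0.8, 0.4, -2.0]
gripper_width: 0.204
t 10.2 tcp [458.2  94.9 789.5] yaw 2.05 tilt z [ 0.017  0.003 -1.   ] q [0.033 0.184 0.485 0.004 2.457 1.572] F [ 0.8  0.4 -2. ] w 0.204
shift tool m [ 0.0068  0.0001 -0.0004]
turn -0.04606832531410143
```

```bash
python3 -m jog '[[[0,0,-0.015,0,0],[0,0,-0.03,0,0],[0,0,-0.045,0,0],[0,0,-0.07,0,0],[0,0,-0.11,0,0]]]'
python3 go.py 465 95 790 2.1
python3 -m jog '[[[0,0,-0.05,0,0]]]'
python3 go.py 465 95 790 2.1
python3 -m jog '[[[0,0,-0.05,0,0]]]'
python3 go.py 465 95 790 2.1
```

```text
time_s: 10.7
eef_pos: [444.2, 90.7, 842.1]
tool_rot: [-0.003, 1.0, 0.018, 0.021]
contact_force: [0.7, 0.2, -1.6]
gripper_width: 0.206
t 10.7 tcp [444.2  90.7 842.1] yaw 2.01 tilt z [ 0.041  0.007 -0.999] q [0.023 0.363 0.089 0.012 2.648 1.569] F [ 0.7  0.2 -1.6] w 0.206
shift tool m [ 0.0188 -0.0033  0.053 ]
turn -0.08538881583104763
time_s: 10.8
eef_pos: [427.9, 87.9, 856.1]
tool_rot: [-0.004, 0.999, 0.018, 0.037]
contact_force: [0.4, -0.4, -2.0]
gripper_width: 0.208
t 10.8 tcp [427.9  87.9 856.1] yaw 2.02 tilt z [ 0.073  0.01  -0.997] q [0.015 0.332 0.088 0.018 2.648 1.567] F [ 0.4 -0.4 -2. ] w 0.208
shift tool m [ 0.0324 -0.0053  0.0687]
turn -0.0801343656088429
time_s: 10.9
eef_pos: [411.7, 85.2, 869.0]
tool_rot: [-0.005, 0.998, 0.018, 0.052]
contact_force: [-0.0, 0.2, -1.9]
gripper_width: 0.204
t 10.9 tcp [411.7  85.2 869. ] yaw 2.01 tilt z [ 0.104  0.013 -0.995] q [0.007 0.301 0.088 0.025 2.648 1.565] F [-0.   0.2 -1.9] w 0.204
shift tool m [ 0.0451 -0.0072  0.0842]
turn -0.0931283663589828
```

Each pull row adds about 0.031 rad of tilt, smoothly. Continue, with a slight y correction.

```bash
python3 -m jog '[[[0,-0.006,-0.05,0,0]]]' >/dev/null
python3 -m jog '[[[0,-0.006,-0.05,0,0]]]' >/dev/null
python3 -m jog '[[[0,-0.006,-0.05,0,0]]]' >/dev/null
python3 go.py 465 95 790 2.1
python3 -m jog '[[[0,-0.006,-0.05,0,0]]]' >/dev/null
python3 -m jog '[[[0,-0.006,-0.05,0,0]]]' >/dev/null
python3 -m jog '[[[0,-0.006,-0.05,0,0]]]' >/dev/null
python3 go.py 465 95 790 2.1
```

```text
t 11.2 tcp [364.7  94.3 899.6] yaw 1.94 tilt z [ 0.181  0.022 -0.983] q [0.028 0.223 0.088 0.037 2.648 1.597] F [-1.1  0.9 -2.6] w 0.203
shift tool m [0.0787 0.0048 0.1259]
turn -0.16285292317172706
t 11.5 tcp [315.8 102.3 926.2] yaw 1.85 tilt z [ 0.255  0.034 -0.966] q [0.054 0.146 0.088 0.042 2.647 1.629] F [ 0.6 -0.2 -2. ] w 0.206
shift tool m [0.1089 0.0164 0.1695]
turn -0.2483695113451987
```

```bash
python3 -m jog '[[[0,0.012,-0.05,0,0]]]' >/dev/null
python3 -m jog '[[[0,0.012,-0.05,0,0]]]' >/dev/null
python3 go.py 465 95 790 2.1
python3 -m jog '[[[0,0.012,-0.05,0,0]]]' >/dev/null
python3 -m jog '[[[0,0.012,-0.05,0,0]]]' >/dev/null
python3 go.py 465 95 790 2.1
```

```text
t 11.7 tcp [289.9  76.8 944.1] yaw 1.87 tilt z [ 0.313  0.037 -0.949] q [-0.075  0.087  0.088  0.128  2.647  1.582] F [-0.2 -0.1 -2. ] w 0.203
shift tool m [ 0.1183 -0.007   0.2018]
turn -0.22985674802718115
t 11.9 tcp [264.5  54.5 960. ] yaw 1.73 tilt z [ 0.371  0.035 -0.928] q [-0.26   0.029  0.088  0.277  2.648  1.545] F [-0.1 -1.  -2.3] w 0.203
shift tool m [ 0.1239 -0.0288  0.2336]
turn -0.3668003102846087
```

```bash
python3 -m jog '[[[0,0.01,-0.05,0,0]]]' >/dev/null
python3 -m jog '[[[0,0.008,-0.05,0,0]]]' >/dev/null
python3 go.py 465 95 790 2.1
python3 -m jog '[[[0,0.005,-0.05,0,0]]]' >/dev/null
python3 go.py 465 95 790 2.1
```

```text
t 12.1 tcp [240.5  42.2 973.8] yaw 1.65 tilt z [ 0.428  0.029 -0.903] q [-0.513 -0.029  0.088  0.52   2.648  1.537] F [-0.6 -0.9 -1.6] w 0.203
shift tool m [ 0.1253 -0.0419  0.2637]
turn -0.4457852766087109
t 12.2 tcp [230.1  42.  979.7] yaw 1.65 tilt z [ 0.454  0.025 -0.891] q [-0.677 -0.06   0.088  0.696  2.648  1.553] F [-0.1 -0.8 -2.6] w 0.208
shift tool m [ 0.1242 -0.043   0.2769]
turn -0.4465202319361017
```

```bash
python3 -m jog '[[[0,0,-0.05,0,0]]]' >/dev/null
python3 go.py 465 95 790 2.1
python3 -m jog '[[[0,0,-0.03,0,0]]]' >/dev/null
python3 go.py 400 0 600 2.1
```

```text
t 12.3 tcp [221.1  48.7 983.9] yaw 1.57 tilt z [ 0.474  0.018 -0.88 ] q [-0.815 -0.089  0.088  0.854  2.648  1.582] F [-0.8 -1.  -2.4] w 0.204
shift tool m [ 0.1237 -0.0382  0.2872]
turn -0.5294994756605007
t 12.4 tcp [215.5  54.4 985.4] yaw 1.27 tilt z [ 0.482  0.009 -0.876] q [-0.828 -0.103  0.088  0.867  2.648  1.591] F [ 0.1 -0.7 -1.3] w 0.207
shift tool m [-0.0254  0.0577  0.4261]
turn -0.8299465598293787
```

```bash
python3 -m jog '[[[0,-0.005,-0.04,0,0]]]' >/dev/null
python3 go.py 400 0 600 2.1
python3 -m jog '[[[0,0,0,0,0]]]' >/dev/null
python3 go.py 430 -50 500 2.1
```

```text
t 12.5 tcp [204.3  63.4 986.4] yaw 0.62 tilt z [ 0.488 -0.    -0.873] q [-0.661 -0.108  0.089  0.682  2.647  1.585] F [ 1.2 -0.7 -2.3] w 0.208
shift tool m [-0.0184  0.0631  0.4328]
turn -1.4762465343235474
t 12.6 tcp [199.7  69.6 987. ] yaw 1.88 tilt z [ 0.491  0.006 -0.871] q [-0.639 -0.113  0.088  0.68   2.648  1.585] F [-0.6  1.9 -1.9] w 0.204
shift tool m [-0.042   0.1218  0.5365]
turn -0.21503718546154205
```

Tilt is now (0.491,0.006,-0.871), about 1° from the face normal. Travel to a point 100 mm out along the mouth's axis.

```bash
cat >> go.py <<'E'
print("tool vs face normal err (xu,yl)", (S.T@Rm[:,2]).round(3), "yaw about n (deg)", np.degrees(np.arctan2(*(S.T@Rm[:,0])[[1,0]])).round(2))
O=np.array([587.5,-100.8,101.]); f=S.T@(p-O); print("TCP in seat frame",f.round(1))
E
python3 go.py 400 -60 500 2.1
```

```text
t 12.6 tcp [199.7  69.6 987. ] yaw 1.88 tilt z [ 0.491  0.006 -0.871] q [-0.639 -0.113  0.088  0.68   2.648  1.585] F [-0.6  1.9 -1.9] w 0.204
shift tool m [-0.0684  0.1309  0.5218]
turn -0.21503718546154205
tool vs face normal err (xu,yl) [-0.01  -0.012 -1.   ] yaw about n (deg) -0.19
TCP in seat frame [112.8 184.5 957.9]
```

```bash
python3 -m jog '[[[-0.003,0.006,0.03,0,0],[-0.01,0.015,0.07,0,0],[-0.016,0.025,0.115,0,0],[-0.022,0.035,0.16,0,0],[-0.028,0.046,0.205,0,0]]]'
python3 go.py 400 -60 500 2.1
python3 -m jog '[[[-0.006,0.01,0.045,0,0],[-0.012,0.02,0.09,0,0],[-0.019,0.031,0.135,0,0],[-0.025,0.041,0.18,0,0],[-0.031,0.051,0.225,0,0]]]'
python3 go.py 400 -60 500 2.1
```

```text
time_s: 13.1
eef_pos: [232.4, 49.9, 897.8]
tool_rot: [-0.0, 0.969, 0.015, 0.246]
contact_force: [-1.2, 1.4, -1.7]
gripper_width: 0.202
t 13.1 tcp [232.4  49.9 897.8] yaw 1.87 tilt z [ 0.478  0.008 -0.879] q [-1.554 -0.56   0.784  1.183  2.599  1.112] F [-1.2  1.4 -1.7] w 0.202
shift tool m [-0.046   0.1121  0.4287]
turn -0.22955991759564087
tool vs face normal err (xu,yl) [-0.026 -0.009 -1.   ] yaw about n (deg) -0.2
TCP in seat frame [ 95.9 163.6 864.7]
time_s: 13.6
eef_pos: [246.5, 3.1, 750.8]
tool_rot: [-0.003, 0.967, 0.012, 0.255]
contact_force: [-0.6, -0.5, -1.5]
gripper_width: 0.204
t 13.6 tcp [246.5   3.1 750.8] yaw 1.36 tilt z [ 0.494  0.013 -0.87 ] q [-2.019 -0.91   1.367  1.18   2.646  0.602] F [-0.6 -0.5 -1.5] w 0.204
shift tool m [0.0082 0.067  0.293 ]
turn -0.7380649648173618
tool vs face normal err (xu,yl) [-0.007 -0.005 -1.   ] yaw about n (deg) -0.64
TCP in seat frame [ 33.1 116.3 731.2]
```

The local IK swung the base joint (q1 = -2.0), because the pose passed close to the base axis with the tool tilted. I'll fit the arm's kinematics from the logged readings so I can plan the way out.

```bash
cat > kin.py <<'E'
from h import *
D=[([151.4,-605.9,240.7],[-1.452,.221,1.527,0,1.395,-.126]),([402.9,-.6,241.6],[-.198,-.344,2.064,0,1.421,1.128]),
([486.5,197.3,191.2],[.235,.024,1.839,0,1.28,1.04]),([490.9,200.9,68.6],[.24,.192,1.911,0,1.036,1.042]),([479.3,96.4,650.3],[.037,-.017,1.018,0,2.14,1.573]),
([461.7,92.1,826.6],[.027,.396,.092,.006,2.646,1.569]),([469.1,-46.2,423.5],[-.27,-.217,1.63,.006,1.716,1.267]),([458.2,94.9,789.5],[.033,.184,.485,.004,2.457,1.572]),
([364.7,94.3,899.6],[.028,.223,.088,.037,2.648,1.597]),([264.5,54.5,960],[-.26,.029,.088,.277,2.648,1.545]),([230.1,42,979.7],[-.677,-.06,.088,.696,2.648,1.553]),
([232.4,49.9,897.8],[-1.554,-.56,.784,1.183,2.599,1.112]),([246.5,3.1,750.8],[-2.019,-.91,1.367,1.18,2.646,.602])]
def rots(q):
    e=lambda a,v:R.from_euler(a,v).as_matrix()
    A=e('z',q[0]);B=A@e('y',q[1]);C=B@e('y',q[2]);Dm=C@e('z',q[3]);E=Dm@e('y',q[4]);F=E@e('z',q[5]); return A,B,C,Dm,E,F
def cols(q):
    A,B,C,Dm,E,F=rots(q); return np.column_stack([A,B[:,[0,2]],C[:,[0,2]],E[:,2]])
M=np.vstack([np.column_stack([cols(q),np.tile([[0],[0],[1]],1)*0]) [:, :8] for _,q in D]); b=np.hstack([p for p,_ in D])
X,res,rk,sv=np.linalg.lstsq(M,b,rcond=None)
def fk(q): return cols(q)@X, rots(q)[5]
LO=np.array([-2.98,-.91,.09,-1.24,.2,-2.68]);HI=np.array([2.98,2.08,2.57,4.39,2.65,2.68])
if __name__=="__main__":
    print(X.round(1),rk); print((M@X-b).reshape(-1,3).round(1))
    s,p,Rm=tool(); P,F=fk(s["qpos"]); print(Rm.round(3)); print(F.round(3))
E
python3 kin.py
```

```text
[ 1.000e-01  7.860e+01  3.114e+02 -1.000e-01  4.117e+02  5.240e+01
  5.476e+02  3.240e+02] 8
[[ 0.  -0.   0.3]
 [-0.1 -0.1  0.1]
 [-0.3 -0.1 -0.2]
 [ 0.1  0.1 -0.1]
 [ 0.  -0.   0. ]
 [ 0.3 -0.1 -0.2]
 [ 0.  -0.1  0.2]
 [ 0.1 -0.3 -0.2]
 [ 0.   0.2  0. ]
 [-0.4 -0.   0.1]
 [-0.1  0.2  0.1]
 [ 0.2 -0.1  0.1]
 [ 0.1 -0.3 -0.1]]
[[ 0.869  0.024  0.494]
 [ 0.021 -1.     0.013]
 [ 0.494 -0.001 -0.87 ]]
[[-0.024  0.869  0.494]
 [ 1.     0.021  0.013]
 [ 0.001  0.494 -0.87 ]]
```

The kinematic fit is good to 0.3 mm, and it shows the arm slipped to its "backward" branch (wrist centre within the 79 mm shoulder offset). I'll simulate a local IK to choose moves that bring it back to the front branch.

```bash
cat > sim.py <<'E'
from kin import *
from scipy.optimize import least_squares
Q90=R.from_euler('z',90,degrees=True).as_matrix()
def pose(q): P,F=fk(q); return P,F@Q90
def rho(q): return X[0]+X[3]*np.cos(q[1])+X[4]*np.sin(q[1])+X[5]*np.cos(q[1]+q[2])+X[6]*np.sin(q[1]+q[2])
def step(q,P,Rt,w=1000.):
    def f(x):
        p,r=pose(x); return np.r_[(p-P),w*R.from_matrix(Rt@r.T).as_rotvec()]/1000
    q=np.clip(q,LO+1e-4,HI-1e-4)
    lo=np.maximum(LO,q-.2);hi=np.minimum(HI,q+.2)
    return least_squares(f,q,bounds=(lo,hi)).x
def run(q,seq,verb=True):
    # seq: list of (shift world-tool mm per row, nrows)
    for sh,k in seq:
        for i in range(k):
            p,r=pose(q); q=step(q,p+r@np.array(sh,float),r)
        p,r=pose(q)
        if verb: print("tcp",p.round(0),"z",r[:,2].round(3),"q",q.round(2),"rho",round(rho(q)))
    return q
E
python3 - <<'E'
from sim import *
q0=np.array(manip.state()["qpos"]); print("rho",rho(q0), pose(q0)[0])
# seat IK front branch
n_=n
P=np.array([587.5,-100.8,101])+n*137; Rt=np.column_stack([xu,-yl,-n])
q=np.array([-.3,-.2,1.5,0,1.2,1.4])
def f(x):
    p,r=pose(x); return np.r_[p-P,1000*R.from_matrix(Rt@r.T).as_rotvec()]/1000
s=least_squares(f,q,bounds=(LO,HI)); print("goal",s.x.round(3),s.cost,rho(s.x))
print("A up"); run(q0,[([0,0,-45],5),([0,0,-45],1),([45,0,0],3),([45,0,0],3)])
print("B diag"); run(q0,[([25,0,-40],5),([45,0,-10],4),([45,0,0],4)])
print("C +x"); run(q0,[([45,0,0],5),([45,0,0],5)])
E
```

```text
rho -36.71008565258748 [246.69160073   3.14228137 750.71852783]
goal [-0.509 -0.371  2.209  0.345  0.876  0.861] 6.346600869770345e-27 365.1283204821974
A up
tcp [229. -16. 941.] z [ 0.473  0.018 -0.881] q [-1.71 -0.35  0.54  1.4   2.65  1.19] rho 11
tcp [230. -19. 966.] z [ 0.472  0.018 -0.881] q [-1.64 -0.23  0.34  1.48  2.65  1.35] rho 19
tcp [274. -32. 984.] z [ 0.498  0.026 -0.867] q [-1.07 -0.01  0.09  1.    2.58  1.46] rho 90
tcp [368. -31. 972.] z [ 0.514  0.029 -0.857] q [-0.59  0.09  0.09  0.5   2.45  1.43] rho 190
B diag
tcp [245.   6. 959.] z [ 0.501  0.011 -0.865] q [-1.85 -0.33  0.44  1.69  2.64  1.36] rho -25
tcp [311.  27. 988.] z [ 0.532  0.    -0.847] q [-2.36 -0.23  0.09  2.49  2.48  1.71] rho -117
tcp [435.  27. 968.] z [ 0.555  0.001 -0.832] q [-2.73 -0.36  0.09  2.84  2.3   1.7 ] rho -244
C +x
tcp [325.  62. 860.] z [ 0.541 -0.026 -0.841] q [-2.21 -0.79  0.96  1.89  2.65  1.2 ] rho -145
tcp [482.  75. 947.] z [ 0.552 -0.036 -0.833] q [-2.61 -0.45  0.13  2.72  2.27  1.73] rho -306
```

Plan A (straight back along tool -z, then +x) crosses to the front branch. Do it in stages and check rho.

```bash
cat > st.py <<'E'
from sim import *
s,p,Rm=tool(); q=np.array(s["qpos"]); print("t",round(s["time_s"],2),p.round(0),"q",q.round(3),"rho",round(rho(q)),"w",round(s["gripper_width"],3),"F",s["contact_force"].round(1))
print("zaxis seat",(S.T@Rm[:,2]).round(3),"yaw n",np.degrees(np.arctan2(*(S.T@Rm[:,0])[[1,0]])).round(2),"seatpos",(S.T@(p-np.array([587.5,-100.8,101.]))).round(1))
E
python3 -m jog '[[[0,0,-0.04,0,0]]]' >/dev/null
python3 -m jog '[[[0,0,-0.045,0,0]]]' >/dev/null
python3 -m jog '[[[0,0,-0.045,0,0]]]' >/dev/null
python3 st.py
python3 -m jog '[[[0,0,-0.045,0,0]]]' >/dev/null
python3 -m jog '[[[0,0,-0.045,0,0]]]' >/dev/null
python3 st.py
```

```text
t 13.9 [230.  13. 833.] q [-1.612 -0.692  1.064  0.999  2.554  0.829] rho -15 w 0.205 F [-0.   1.9 -0.8]
zaxis seat [-0.038 -0.014 -0.999] yaw n 0.19 seatpos [ 60.5 126.7 810.4]
t 14.1 [219.  20. 913.] q [-1.355 -0.458  0.683  0.95   2.584  1.082] rho -8 w 0.204 F [-1.  -0.2 -0.9]
zaxis seat [-0.064 -0.032 -0.997] yaw n 0.18 seatpos [ 90.5 134.3 884.8]
```

```bash
cat >> sim.py <<'E'
E
python3 - <<'E'
from sim import *
q0=np.array(manip.state()["qpos"])
for y in (0,10,20,-10):
    print("y",y); run(q0,[([0,y,-45],2),([45,0,0],3),([45,0,0],3)])
print("direct"); run(q0,[([45,15,0],3),([45,0,0],3)])
E
```

```text
y 0
tcp [208.  37. 966.] z [ 0.44  -0.021 -0.898] q [-0.97 -0.22  0.28  0.83  2.64  1.38] rho 0
tcp [299.  15. 972.] z [ 0.456 -0.01  -0.89 ] q [-0.42  0.03  0.09  0.33  2.56  1.43] rho 130
tcp [400.  18. 954.] z [ 0.472 -0.01  -0.882] q [-0.24  0.14  0.09  0.15  2.42  1.44] rho 235
y 10
tcp [219.  14. 965.] z [ 0.439 -0.02  -0.898] q [-1.19 -0.21  0.28  1.01  2.65  1.35] rho 9
tcp [296.  -9. 973.] z [ 0.459 -0.008 -0.888] q [-0.61  0.02  0.09  0.49  2.57  1.4 ] rho 124
tcp [397.  -4. 956.] z [ 0.475 -0.008 -0.88 ] q [-0.33  0.14  0.09  0.23  2.43  1.41] rho 230
y 20
tcp [225. -12. 965.] z [ 0.441 -0.019 -0.897] q [-1.33 -0.19  0.28  1.11  2.65  1.3 ] rho 26
tcp [296. -31. 974.] z [ 0.463 -0.007 -0.886] q [-0.75  0.03  0.09  0.61  2.57  1.38] rho 126
tcp [397. -24. 957.] z [ 0.478 -0.008 -0.878] q [-0.42  0.14  0.09  0.29  2.43  1.39] rho 230
y -10
tcp [199.  52. 966.] z [ 0.443 -0.019 -0.896] q [-0.95 -0.23  0.28  0.84  2.65  1.41] rho -15
tcp [289.  26. 974.] z [ 0.459 -0.007 -0.888] q [-0.39  0.02  0.09  0.31  2.56  1.45] rho 119
tcp [391.  28. 957.] z [ 0.474 -0.007 -0.88 ] q [-0.21  0.13  0.09  0.14  2.43  1.46] rho 226
direct
tcp [300. -40. 966.] z [ 0.456 -0.009 -0.89 ] q [-0.77 -0.02  0.19  0.57  2.53  1.32] rho 136
tcp [402. -33. 953.] z [ 0.471 -0.01  -0.882] q [-0.44  0.15  0.09  0.3   2.43  1.37] rho 239
```

```bash
python3 -m jog '[[[0,0.02,-0.045,0,0]]]' >/dev/null
python3 -m jog '[[[0,0.02,-0.04,0,0]]]' >/dev/null
python3 st.py
python3 -m jog '[[[0.045,0.005,0,0,0]]]' >/dev/null
python3 -m jog '[[[0.045,0.005,0,0,0]]]' >/dev/null
python3 st.py
```

```text
t 14.3 [224.  -2. 964.] q [-1.378 -0.225  0.314  1.158  2.648  1.294] rho 9 w 0.201 F [-8.7  1.6 -7.9]
zaxis seat [-0.061 -0.042 -0.997] yaw n 0.56 seatpos [119.6 112.  927.2]
t 14.5 [240. -16. 972.] q [-1.024 -0.103  0.188  0.839  2.627  1.347] rho 56 w 0.204 F [-1.7 -0.4 -2.1]
zaxis seat [-0.064 -0.043 -0.997] yaw n -0.25 seatpos [137.7  97.6 926.2]
```

Front branch reached (rho +56). Simulate correcting the remaining tilt (about 3.7° and 2.5°) at a safer radius.

```bash
cat > zs.py <<'E'
from sim import *
def rep(q):
    p,r=pose(q); print("tcp",p.round(0),"zseat",(S.T@r[:,2]).round(3),"yaw",np.degrees(np.arctan2(*(S.T@r[:,0])[[1,0]])).round(1),"q",q.round(2),"rho",round(rho(q)))
E
python3 - <<'E'
from zs import *
q0=np.array(manip.state()["qpos"])
q=run(q0,[([45,-15,0],3)],0); rep(q)
for y in (0,-40,-45):
  print("y",y); qq=q
  for k in range(3): qq=run(qq,[([20,y,0],2)],0); rep(qq)
  for k in range(3): qq=run(qq,[([40,0,-30],1)],0); rep(qq)
E
```

```text
tcp [323.   2. 969.] zseat [-0.044 -0.034 -0.998] yaw -0.2 q [-0.42  0.06  0.09  0.31  2.52  1.41] rho 155
y 0
tcp [354.   3. 964.] zseat [-0.039 -0.034 -0.999] yaw -0.2 q [-0.35  0.09  0.09  0.24  2.48  1.42] rho 187
tcp [383.   4. 959.] zseat [-0.033 -0.034 -0.999] yaw -0.2 q [-0.31  0.12  0.09  0.2   2.44  1.42] rho 217
tcp [412.   5. 952.] zseat [-0.028 -0.034 -0.999] yaw -0.2 q [-0.27  0.15  0.09  0.17  2.41  1.43] rho 246
tcp [420.   6. 953.] zseat [-0.017 -0.035 -0.999] yaw -0.2 q [-0.26  0.16  0.09  0.16  2.39  1.43] rho 251
tcp [427.   7. 953.] zseat [-0.006 -0.035 -0.999] yaw -0.1 q [-0.25  0.16  0.09  0.15  2.37  1.43] rho 255
tcp [434.   8. 954.] zseat [ 0.005 -0.035 -0.999] yaw -0.1 q [-0.24  0.17  0.09  0.15  2.36  1.44] rho 259
y -40
tcp [350.  70. 962.] zseat [-0.038 -0.029 -0.999] yaw -0.2 q [-0.02  0.1   0.09 -0.    2.46  1.52] rho 197
tcp [377. 146. 948.] zseat [-0.031 -0.028 -0.999] yaw -0.2 q [ 0.29  0.17  0.09 -0.22  2.4   1.64] rho 258
tcp [401. 219. 929.] zseat [-0.023 -0.026 -0.999] yaw -0.2 q [ 0.5   0.24  0.09 -0.34  2.34  1.75] rho 322
tcp [410. 211. 932.]
[... 248 characters left out ...]
-0.1 q [ 0.4   0.23  0.09 -0.27  2.31  1.71] rho 315
y -45
tcp [349.  71. 962.] zseat [-0.038 -0.027 -0.999] yaw -0.2 q [-0.02  0.1   0.09  0.    2.47  1.52] rho 196
tcp [375. 157. 947.] zseat [-0.031 -0.025 -0.999] yaw -0.2 q [ 0.33  0.17  0.09 -0.24  2.4   1.66] rho 262
tcp [398. 239. 926.] zseat [-0.022 -0.023 -1.   ] yaw -0.2 q [ 0.55  0.25  0.09 -0.36  2.33  1.78] rho 332
tcp [407. 229. 929.] zseat [-0.012 -0.019 -1.   ] yaw -0.2 q [ 0.51  0.24  0.09 -0.34  2.32  1.76] rho 329
tcp [415. 220. 931.] zseat [-0.001 -0.016 -1.   ] yaw -0.2 q [ 0.48  0.24  0.09 -0.31  2.31  1.75] rho 326
tcp [423. 211. 934.] zseat [ 0.01  -0.013 -1.   ] yaw -0.1 q [ 0.44  0.24  0.09 -0.29  2.3   1.73] rho 323
```

```bash
python3 -m jog '[[[0.04,-0.015,0,0,0],[0.08,-0.03,0,0,0],[0.12,-0.06,0,0,0]]]' >/dev/null
python3 st.py
python3 -m jog '[[[0.015,-0.035,0,0,0],[0.03,-0.07,0,0,0],[0.045,-0.105,0,0,0]]]' >/dev/null
python3 st.py
python3 -m jog '[[[0.04,0,-0.03,0,0]]]' >/dev/null
python3 st.py
```

```text
t 14.8 [257.   8. 969.] q [-0.626 -0.006  0.091  0.536  2.646  1.436] rho 96 w 0.202 F [ 0.7  0.9 -2.9]
zaxis seat [-0.099 -0.013 -0.995] yaw n 0.01 seatpos [151.6 120.8 914.8]
t 15.1 [246.  72. 963.] q [-0.087  0.017  0.088  0.097  2.647  1.542] rho 116 w 0.204 F [ 0.5 -1.  -2.7]
zaxis seat [-0.133 -0.001 -0.991] yaw n -0.01 seatpos [140.5 185.6 913.8]
t 15.2 [248.  72. 963.] q [-0.149  0.014  0.088  0.192  2.648  1.538] rho 114 w 0.206 F [-1.   0.2 -2.4]
zaxis seat [-0.13   0.02  -0.991] yaw n 1.71 seatpos [142.9 184.8 913. ]
```

The real solver stuck at the q5 limit, since tool x also rises. Move outwards and down, away from the limit, then trim the tilt further out where only the elbow limits.

```bash
python3 -m jog '[[[0.02,0,0.035,0,0],[0.045,0,0.065,0,0],[0.075,0,0.095,0,0],[0.11,0,0.12,0,0],[0.145,0,0.14,0,0]]]' >/dev/null
python3 st.py
```

```text
t 15.7 [441.  72. 888.] q [-0.046  0.049  0.42   0.055  2.283  1.529] rho 314 w 0.206 F [-0.1  0.3 -1.4]
zaxis seat [-0.132  0.01  -0.991] yaw n 0.06 seatpos [272.  177.6 751.8]
```

```bash
python3 -m jog '[[[0.03,0,0,0,0],[0.06,0,0,0,0],[0.09,0,0,0,0],[0.12,0,0,0,0]]]' >/dev/null
python3 st.py
python3 -m jog '[[[0.05,0,0,0,0]]]' >/dev/null
python3 -m jog '[[[0.05,0,0,0,0]]]' >/dev/null
python3 st.py
```

```text
t 16.1 [531.  71. 887.] q [-0.04   0.322  0.09   0.058  2.314  1.541] rho 397 w 0.203 F [-0.5 -1.1 -2. ]
zaxis seat [-0.106  0.012 -0.994] yaw n -0.03 seatpos [349.5 174.1 705.7]
t 16.3 [589.  70. 874.] q [-0.041  0.371  0.088  0.062  2.211  1.54 ] rho 439 w 0.205 F [ 0.1  0.8 -2.1]
zaxis seat [-0.051  0.014 -0.999] yaw n -0.08 seatpos [393.3 171.  665.6]
```

```bash
python3 -m jog '[[[0.05,0,0,0,0]]]' >/dev/null
python3 st.py
python3 -m jog '[[[0.04,0,0,0,0]]]' >/dev/null
python3 st.py
```

```text
t 16.4 [618.  70. 867.] q [-0.042  0.396  0.088  0.064  2.161  1.539] rho 460 w 0.206 F [-0.1 -0.2 -2.5]
zaxis seat [-0.026  0.016 -1.   ] yaw n -0.11 seatpos [414.2 169.3 645. ]
t 16.5 [639.  69. 861.] q [-0.044  0.416  0.088  0.066  2.121  1.538] rho 476 w 0.205 F [ 0.6 -0.1 -2.9]
zaxis seat [-0.005  0.017 -1.   ] yaw n -0.14 seatpos [430.3 167.9 629. ]
```

Tilt error is now (-0.005, 0.017) rad. Travel to 100 mm above home.

```bash
python3 -m jog '[[[-0.02,0.008,0.025,0,0],[-0.049,0.019,0.058,0,0],[-0.078,0.03,0.091,0,0],[-0.107,0.042,0.124,0,0],[-0.136,0.053,0.157,0,0]]]' >/dev/null
python3 st.py
python3 -m jog '[[[-0.029,0.011,0.033,0,0],[-0.058,0.022,0.066,0,0],[-0.087,0.034,0.1,0,0],[-0.116,0.045,0.133,0,0],[-0.145,0.057,0.166,0,0]]]' >/dev/null
python3 st.py
```

```text
t 17.0 [605.  26. 692.] q [-0.144 -0.124  1.121  0.106  1.632  1.422] rho 438 w 0.2 F [1.  0.2 0.4]
zaxis seat [-0.002  0.017 -1.   ] yaw n -0.13 seatpos [315.1 126.3 500.7]
t 17.5 [564. -30. 475.] q [-0.295 -0.37   1.734  0.185  1.29   1.23 ] rho 398 w 0.203 F [ 0.5 -0.5 -2.4]
zaxis seat [-0.004  0.016 -1.   ] yaw n -0.16 seatpos [169.1  72.  334. ]
```

```bash
python3 -m jog '[[[-0.034,0.014,0.035,-1,0],[-0.068,0.028,0.07,-2,0],[-0.102,0.042,0.105,-2,0],[-0.136,0.057,0.14,-2,0],[-0.169,0.072,0.174,-2,0]]]' >/dev/null
python3 st.py
python3 - <<'E'
from h import *
import pickle
for nme in ("wrist","scene","top"):
    p=manip.camera_params(nme); im=manip.get_image(nme)[:,:,::-1].copy()
    pickle.dump(p,open(f"pics/a_{nme}.pkl","wb")); cv2.imwrite(f"pics/a_{nme}.png",im)
E
```

```text
t 18.0 [ 507. -100.  242.] q [-0.527 -0.426  2.202  0.348  0.95   0.827] rho 355 w 0.206 F [ 1.2 -0.6 -2.5]
zaxis seat [-0.003  0.014 -1.   ] yaw n 1.85 seatpos [  1.3   3.5 162.1]
```

View pics/a_wrist.png

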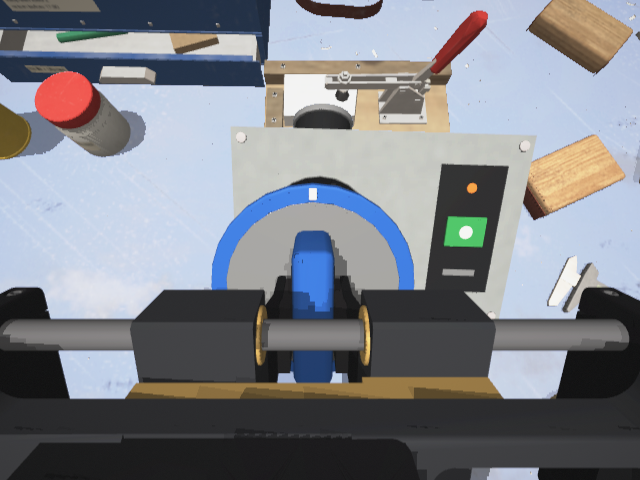

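View pics/a_scene.png

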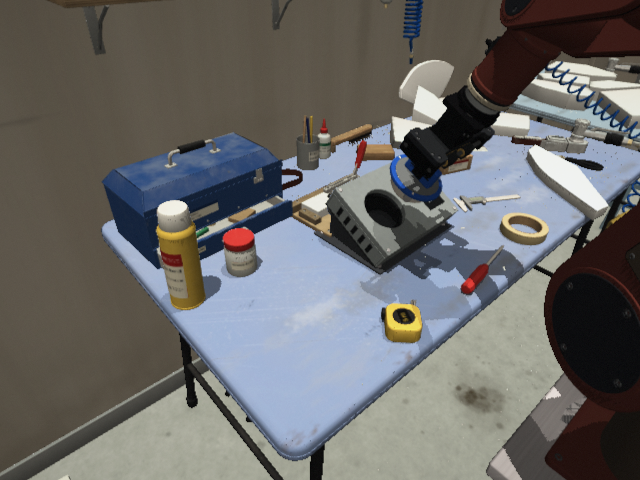

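View pics/a_top.png

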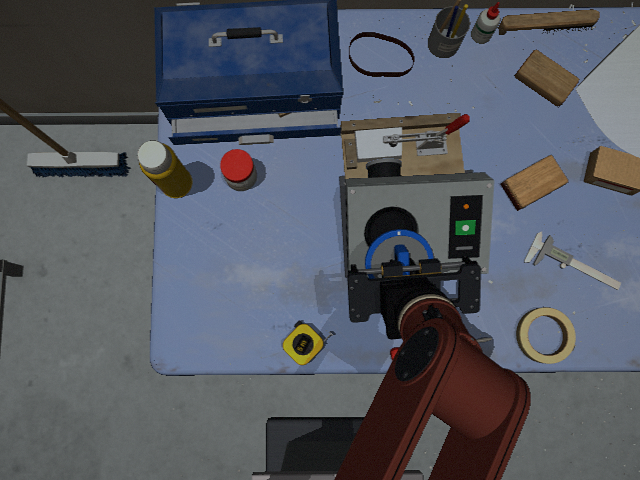

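The cartridge is held square: the wrist view shows it over the mouth, with the key at (466,232) and the mouth's uphill rim at (320,178). The top view agrees. Refine the seat position by triangulating the key and screws over several views.

```bash
python3 - <<'E'
from h import *
import pickle
ld=lambda f:pickle.load(open(f,"rb"))
V={"top":(manip.camera_params("top"),"pics/top0.png",(440,210,490,245)),"scene":(manip.camera_params("scene"),"pics/scene0.png",(405,170,440,200)),
"w3":(ld("pics/w3.pkl"),"pics/w3.png",(440,90,490,135)),"a":(ld("pics/a_wrist.pkl"),"pics/a_wrist.png",(435,205,495,260))}
rs=[];names=[]
for k,(p,f,(x0,y0,x1,y1)) in V.items():
    im=cv2.imread(f)[y0:y1,x0:x1]; h=cv2.cvtColor(im,cv2.COLOR_BGR2HSV)
    m=((h[...,0]>45)&(h[...,0]<85)&(h[...,1]>90)).astype(np.uint8); c=max(cv2.findContours(m,0,1)[0],key=cv2.contourArea)
    hull=cv2.convexHull(c); M=cv2.moments(hull); uv=np.array([M['m10']/M['m00']+x0,M['m01']/M['m00']+y0]); rs.append(ray(p,uv)); names.append((k,uv,p))
K=tri(rs); print("key",K.round(1)); 
for k,uv,p in names: print(k,uv.round(1),(proj(p,K)-uv).round(2))
for sub in ([0,3],[2,3],[0,1,3],[0,2,3],[0,1]): print(sub,tri([rs[i] for i in sub]).round(1))
seat=K-3*n+134*yl; print("seat from key",seat.round(1))
# screws: top px vs a-wrist px
T=V["top"][0];A=V["a"][0]
for a,b in [((352.35,191.35),(240.5,137.5)),((489.1,185.35),(524,145.5))]:
    print("screw",tri([ray(T,a),ray(A,b)]).round(1))
# mouth rim in a: uphill arc
im=cv2.imread("pics/a_wrist.png"); print(im[165:192:2,330].tolist())
E
```

```text
key [ 593.4 -234.7  103.3]
top [464.7 227.1] [-0.88 -1.41]
scene [421.  185.7] [0.52 0.17]
w3 [463.9 109.9] [0.23 0.78]
a [464.7 231.4] [0.57 0.64]
[0, 3] [ 592.4 -235.2  103.2]
[2, 3] [ 594.5 -235.1  101.4]
[0, 1, 3] [ 592.9 -234.7  103.7]
[0, 2, 3] [ 594.2 -237.2   97.1]
[0, 1] [ 592.5 -234.9  103.7]
seat from key [ 590.  -100.8  100.7]
screw [648.3 -30.6 147.5]
screw [ 660.2 -271.5  141.9]
[[197, 201, 199], [195, 202, 200], [194, 201, 198], [194, 199, 198], [195, 199, 198], [195, 200, 199], [160, 164, 163], [42, 41, 41], [30, 30, 29], [31, 30, 30], [132, 76, 42], [229, 135, 74], [234, 139, 74], [231, 133, 70]]
```

```bash
python3 - <<'E'
from h import *
import pickle
A=pickle.load(open("pics/a_wrist.pkl","rb")); im=cv2.imread("pics/a_wrist.png"); O=np.array([588.5,-100.8,101.])
g=cv2.cvtColor(im,cv2.COLOR_BGR2GRAY).astype(int)
P=[]
for u in range(292,352,4):
    col=g[165:195,u]; r=np.where(col<120)[0]
    if len(r): 
        i=r[0]; v=165+i-1+(col[i-1]-120)/max(1,(col[i-1]-col[i])); P.append(onface(A,(u,v),O,0)[:2])
P=np.array(P); print(P.round(1).tolist())
# fit center with r=49.5
from scipy.optimize import least_squares
s=least_squares(lambda c:np.hypot(*(P-c).T)-49.5,[0,0]); print("centre in O frame",s.x,np.abs(s.fun).max())
E
```

```text
[[40.2, 25.2], [41.7, 21.7], [43.1, 18.2], [44.6, 14.7], [45.3, 11.1], [45.9, 7.6], [46.2, 4.1], [46.8, 0.6], [46.3, -3.0], [45.9, -6.5], [45.6, -10.1], [44.6, -13.7], [43.2, -17.3], [41.5, -20.9], [40.0, -24.6]]
centre in O frame [-2.95922999  0.45824347] 0.28541928831789676
```

```bash
python3 - <<'E'
from h import *
import pickle
from scipy.optimize import least_squares
A=pickle.load(open("pics/a_wrist.pkl","rb")); im=cv2.imread("pics/a_wrist.png"); h=cv2.cvtColor(im,cv2.COLOR_BGR2HSV)
s,p,Rm=tool(); print(p.round(1))
m=((h[...,0]>100)&(h[...,0]<125)&(h[...,1]>120)).astype(np.uint8); m[:175]=0;m[288:]=0;m[:,:205]=0;m[:,420:]=0
hull=cv2.convexHull(cv2.findNonZero(m))[:,0]
P=[]
for zt in (28.6,36.6):
  P=[]
  for uv in hull:
    if uv[1]>275: continue
    o,d=ray(A,uv); nn=Rm[:,2]; t=(zt-nn@(o-p))/(nn@d); P.append((Rm.T@(o+t*d-p))[:2])
  P=np.array(P); r=least_squares(lambda c:np.hypot(*(P-c[:2]).T)-56,[0,0]); r2=least_squares(lambda c:np.hypot(*(P-c[:2]).T)-c[2],[0,0,56]); print(zt,r.x,np.abs(r.fun).max(),r2.x)
# mark
o,d=ray(A,(312.5,194)); nn=Rm[:,2]; t=(28.6-nn@(o-p))/(nn@d); print("mark in tool",Rm.T@(o+t*d-p))
E
```

```text
[505.4 -99.4 238.8]
28.6 [3.93358684 1.20439689] 0.6767207987710364 [ 5.15430058  1.24734128 55.01241968]
36.6 [3.62198366 1.36407264] 1.6188297903601594 [ 1.71770451  1.2958058  57.54690346]
mark in tool [54.54234612  1.02681993 28.6       ]
```

```bash
sed -i 's/587.5,-100.8,101\./586.7,-100.5,100./' st.py go.py; python3 -m jog '[[[0,0,0,0,0]]]' >/dev/null; python3 st.py; python3 - <<'E'
from h import *
s,p,Rm=tool(); O=np.array([586.7,-100.5,100]); print((Rm.T@(O+75*n-p)).round(1))
E
```

```text
t 18.25 [ 509. -101.  246.] q [-0.525 -0.425  2.195  0.346  0.954  0.832] rho 357 w 0.205 F [ 0.9 -0.5 -2. ]
zaxis seat [-0.002  0.013 -1.   ] yaw n 1.81 seatpos [  5.8   2.8 164.8]
[-5.7  3.8 89.7]
```

```bash
python3 -m jog '[[[-0.001,0.001,0.02,0,0],[-0.002,0.002,0.04,0,0],[-0.004,0.003,0.06,0,0],[-0.005,0.004,0.075,0,0],[-0.005,0.004,0.085,0,0]]]' >/dev/null
python3 st.py
python3 -m jog '[[[0,0,0,0,0],[0,0,0,0,0],[0,0,0,0,0]]]' >/dev/null
python3 st.py
python3 - <<'E'
from h import *
import pickle
for nme in ("wrist","scene"):
    p=manip.camera_params(nme); im=manip.get_image(nme)[:,:,::-1].copy()
    pickle.dump(p,open(f"pics/b_{nme}.pkl","wb")); cv2.imwrite(f"pics/b_{nme}.png",im)
im=cv2.imread("pics/b_scene.png"); cv2.imwrite("pics/b_sc.png",cv2.resize(im[120:290,300:500],None,fx=3.5,fy=3.5,interpolation=cv2.INTER_CUBIC))
E
python3 st.py
```

```text
t 18.75 [ 548. -102.  169.] q [-0.478 -0.214  2.19   0.389  0.746  0.788] rho 395 w 0.206 F [ 0.5  0.6 -1.6]
zaxis seat [-0.001  0.014 -1.   ] yaw n 1.91 seatpos [ 1.2  0.2 78.8]
t 19.05 [ 546. -102.  167.] q [-0.48  -0.216  2.194  0.389  0.748  0.787] rho 394 w 0.203 F [ 0.4  0.1 -2.9]
zaxis seat [-0.004  0.014 -1.   ] yaw n 1.83 seatpos [-1.6  0.2 78.6]
t 19.15 [ 546. -102.  167.] q [-0.481 -0.216  2.195  0.389  0.748  0.787] rho 394 w 0.202 F [-0.3  1.2 -1.4]
zaxis seat [-0.005  0.015 -1.   ] yaw n 1.81 seatpos [-2.3  0.3 78.3]
```

View pics/b_sc.png

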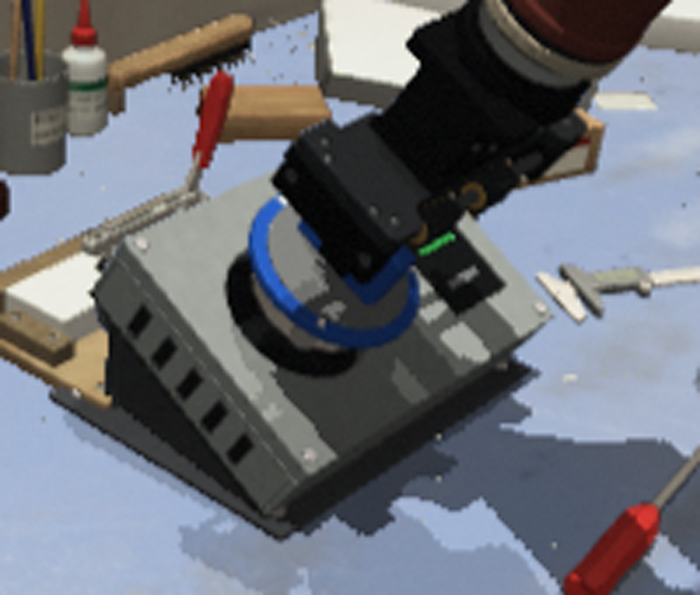

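View pics/b_wrist.png

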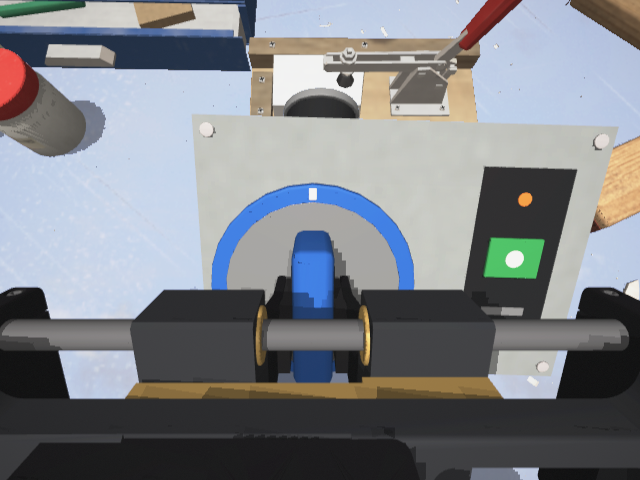

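```bash
python3 - <<'E'
from h import *
import pickle
A=pickle.load(open("pics/b_wrist.pkl","rb")); im=cv2.imread("pics/b_wrist.png"); h=cv2.cvtColor(im,cv2.COLOR_BGR2HSV); O=np.array([586.7,-100.5,100.])
m=((h[...,0]>45)&(h[...,0]<85)&(h[...,1]>90)).astype(np.uint8); m[:, :450]=0
c=cv2.convexHull(max(cv2.findContours(m,0,1)[0],key=cv2.contourArea)); M=cv2.moments(c); uv=(M['m10']/M['m00'],M['m01']/M['m00'])
for dz in (-3,0,3): print(dz,uv,onface(A,uv,O,3+dz).round(1), "screws",[onface(A,q,O,dz).round(1).tolist() for q in ((207,129.5),(601,141.5),(543,367))])
T=manip.camera_params("top")
print("top screws",[onface(T,q,O,0).round(1).tolist() for q in ((352.35,191.35),(489.1,185.35),(353.85,275.35),(483.6,269.1))], onface(T,(464.6,227.1),O,3))
print("top mouth",onface(T,(391,231.8),O,0))
E
```

```text
-3 (512.9418578242107, 257.49390567037625) [   3.2 -134.9    0. ] screws [[79.4, 70.2, -3.0], [80.3, -175.8, -3.0], [-84.7, -177.0, -3.0]]
0 (512.9418578242107, 257.49390567037625) [   4.2 -133.1    3. ] screws [[79.3, 69.2, 0.0], [80.3, -173.4, 0.0], [-82.5, -174.6, -0.0]]
3 (512.9418578242107, 257.49390567037625) [   5.2 -131.2    6. ] screws [[79.3, 68.3, 3.0], [80.2, -171.1, 3.0], [-80.3, -172.3, 3.0]]
top screws [[76.7, 66.7, -0.0], [76.5, -176.5, -0.0], [-86.0, 66.5, -0.0], [-85.5, -176.3, -0.0]] [   0.8005825  -135.73273509    3.        ]
top mouth [-2.92204743e+00 -2.39939111e+00 -5.05570098e-15]
```

The wrist-view estimates put the mouth centre within about 1 mm of the assumed one, and the cartridge is centred in the grip within 1 mm. Lower in small steps, watching the force.

```bash
python3 -m jog '[[[0.0005,0,0.005,0,0],[0.001,0,0.01,0,0],[0.001,0,0.014,0,0],[0.001,0,0.018,0,0],[0.001,0,0.02,0,0]]]' >/dev/null
python3 st.py
python3 -m jog '[[[0,0,0.002,0,0],[0,0,0.004,0,0],[0,0,0.006,0,0],[0,0,0.008,0,0],[0,0,0.008,0,0]]]' >/dev/null
python3 st.py
```

```text
t 19.65 [ 556. -101.  148.] q [-0.466 -0.157  2.184  0.401  0.701  0.778] rho 404 w 0.203 F [-0.6 -1.  -2.7]
zaxis seat [-0.008  0.016 -1.   ] yaw n 1.77 seatpos [-3.1  1.1 56.8]
t 20.15 [ 560. -100.  141.] q [-0.462 -0.136  2.18   0.407  0.683  0.774] rho 408 w 0.204 F [ 0.5  0.1 -2.8]
zaxis seat [-0.007  0.016 -1.   ] yaw n 1.78 seatpos [-2.8  1.1 49.2]
```

No contact yet and the pins are inside the mouth. Nudge uphill 1.5 mm and go on.

```bash
python3 -m jog '[[[0.001,0,0.001,0,0],[0.0015,0.0003,0.002,0,0],[0.0015,0.0003,0.003,0,0],[0.0015,0.0003,0.004,0,0],[0.0015,0.0003,0.005,0,0]]]' >/dev/null
python3 st.py
python3 -m jog '[[[0,0,0.001,0,0],[0,0,0.002,0,0],[0,0,0.003,0,0],[0,0,0.004,0,0]]]' >/dev/null
python3 st.py
```

```text
t 20.65 [ 564. -101.  138.] q [-0.458 -0.12   2.173  0.409  0.673  0.773] rho 412 w 0.203 F [ 0.1 -0.4 -1.5]
zaxis seat [-0.007  0.015 -1.   ] yaw n 1.79 seatpos [-1.1  0.8 44.4]
t 21.05 [ 566. -101.  134.] q [-0.455 -0.109  2.171  0.412  0.664  0.771] rho 413 w 0.208 F [ 0.3 -0.7 -2.3]
zaxis seat [-0.007  0.015 -1.   ] yaw n 1.79 seatpos [-1.1  0.8 40.4]
```

It is past the ledge height with no force, so the pins are in the notches. Go the last few mm.

```bash
python3 -m jog '[[[0,0,0.001,0,0],[0,0,0.002,0,0],[0,0,0.003,0,0],[0,0,0.004,0,0]]]' >/dev/null
python3 st.py
python3 -m jog '[[[0,0,0.001,0,0],[0,0,0.0015,0,0],[0,0,0.0015,0,0]]]' >/dev/null
python3 st.py
```

```text
t 21.45 [ 567. -100.  131.] q [-0.453 -0.099  2.169  0.414  0.658  0.768] rho 415 w 0.206 F [-28.8   0.6  24.5]
zaxis seat [-0.008  0.016 -1.   ] yaw n 1.84 seatpos [-1.5  1.2 36.9]
t 21.75 [ 567. -100.  131.] q [-0.453 -0.098  2.167  0.414  0.658  0.767] rho 416 w 0.205 F [-31.1   1.7  26.3]
zaxis seat [-0.009  0.017 -1.   ] yaw n 1.91 seatpos [-1.2  1.3 36.7]
```

About 40 N at z = 36.7, the expected home depth. Ease off, then open the fingers.

```bash
python3 -m jog '[[[0,0,-0.0015,0,0],[0,0,-0.0015,0,0]]]' >/dev/null
python3 st.py
python3 -m jog '[[[0,0,-0.0015,0,0.3],[0,0,-0.0015,0,0.5],[0,0,-0.0015,0,0.5],[0,0,-0.0015,0,0.5],[0,0,-0.0015,0,0.5]]]' >/dev/null
python3 st.py
python3 - <<'E'
from h import *
for nme in ("wrist","scene"):
    im=manip.get_image(nme)[:,:,::-1].copy(); cv2.imwrite(f"pics/c_{nme}.png",im)
im=cv2.imread("pics/c_scene.png"); cv2.imwrite("pics/c_sc.png",cv2.resize(im[120:290,300:500],None,fx=3.5,fy=3.5,interpolation=cv2.INTER_CUBIC))
E
```

```text
t 21.95 [ 567. -100.  131.] q [-0.453 -0.099  2.169  0.415  0.656  0.768] rho 415 w 0.205 F [-6.9  1.2  5.5]
zaxis seat [-0.007  0.016 -1.   ] yaw n 1.79 seatpos [-1.1  1.1 36.8]
t 22.45 [ 567. -100.  132.] q [-0.454 -0.102  2.169  0.414  0.659  0.769] rho 415 w 0.486 F [-0.1  0.4  0.6]
zaxis seat [-0.007  0.015 -1.   ] yaw n 1.79 seatpos [-1.1  1.  37.9]
```

View pics/c_sc.png

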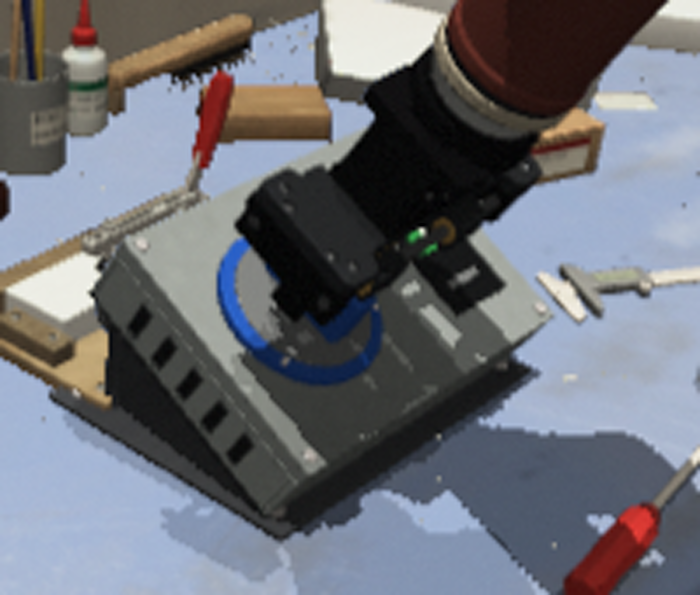

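View pics/c_wrist.png

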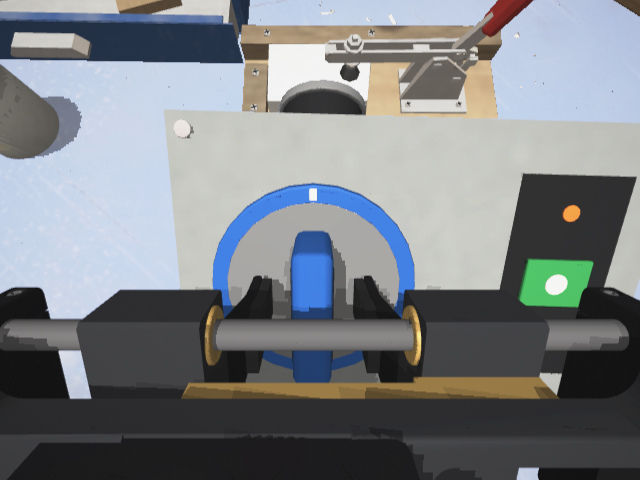

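The scene view shows the flange lying on the face all round, and the fingers are clear of the handle on both sides. Retreat, close the fingers and go over the key.

```bash
python3 -m jog '[[[0,0,-0.015,0,0.5],[0,0,-0.04,0,0.5],[0,0,-0.075,0,0.5],[0,0,-0.08,0,0.2],[0,0,-0.08,0,0]]]' >/dev/null
python3 st.py
python3 -m jog '[[[0.001,0.03,0,0,0],[0.002,0.065,0,0,0],[0.003,0.1,0,0,0],[0.004,0.125,0,0,0],[0.004,0.135,0,0,0]]]' >/dev/null
python3 st.py
python3 -m jog '[[[0,0,0,0,0],[0,0,0,0,0],[0,0,0,0,0]]]' >/dev/null
python3 st.py
python3 - <<'E'
from h import *
import pickle
for nme in ("scene","top","wrist"):
    p=manip.camera_params(nme); im=manip.get_image(nme)[:,:,::-1].copy(); cv2.imwrite(f"pics/d_{nme}.png",im); pickle.dump(p,open(f"pics/d_{nme}.pkl","wb"))
a=cv2.imread("pics/d_scene.png"); b=cv2.imread("pics/d_top.png")
cv2.imwrite("pics/d_c.png",np.hstack([cv2.resize(a[130:270,320:460],(400,400)),cv2.resize(b[160:300,330:470],(400,400))]))
E
```

```text
t 23.05 [ 528. -104.  203.] q [-0.506 -0.318  2.2    0.367  0.845  0.805] rho 376 w 0.394 F [ 0.8 -0.3  0.2]
zaxis seat [-0.004  0.014 -1.   ] yaw n 1.81 seatpos [  0.7  -0.9 119. ]
t 23.55 [ 540. -239.  202.] q [-0.754 -0.117  2.036  0.474  0.912  0.513] rho 449 w 0.024 F [-0.3 -1.1 -0.2]
zaxis seat [-0.009  0.015 -1.   ] yaw n 1.63 seatpos [   6.4 -137.   114.3]
t 23.85 [ 540. -236.  203.] q [-0.75  -0.123  2.039  0.474  0.913  0.514] rho 447 w 0.003 F [ 0.2 -1.1 -0.5]
zaxis seat [-0.008  0.017 -1.   ] yaw n 1.82 seatpos [   7.1 -133.6  115.2]
```

View pics/d_c.png

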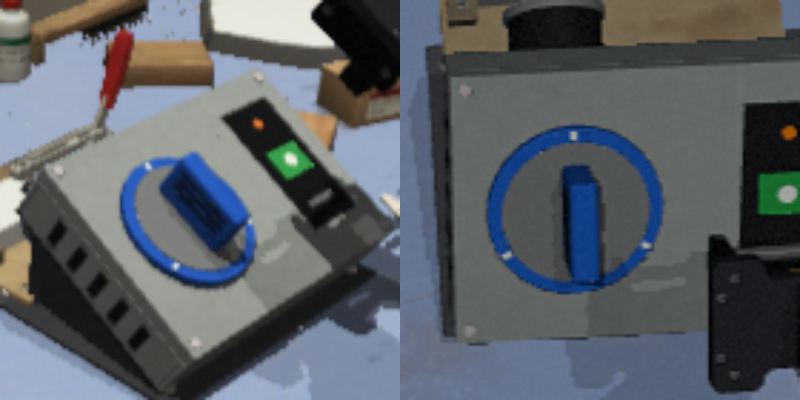

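View pics/d_wrist.png

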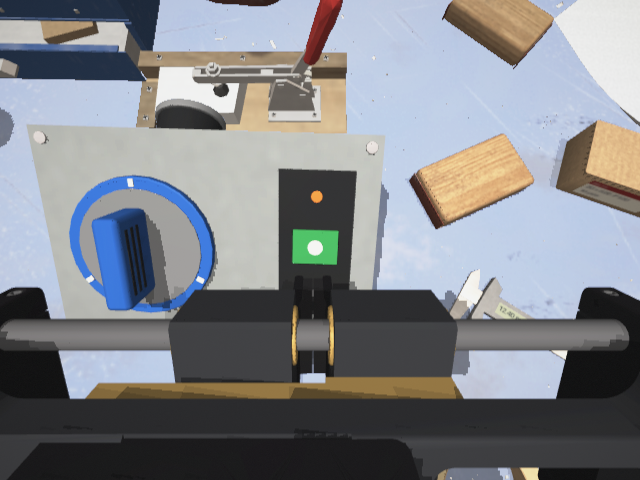

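Both views show the flange flush and the cartridge standing by itself. The key is at (315,247), centred laterally under the fingers. Compute the offset.

```bash
python3 - <<'E'
from h import *
import pickle
A=pickle.load(open("pics/d_wrist.pkl","rb")); im=cv2.imread("pics/d_wrist.png"); h=cv2.cvtColor(im,cv2.COLOR_BGR2HSV); O=np.array([586.7,-100.5,100.])
m=((h[...,0]>45)&(h[...,0]<85)&(h[...,1]>90)).astype(np.uint8)
c=cv2.convexHull(max(cv2.findContours(m,0,1)[0],key=cv2.contourArea)); M=cv2.moments(c); uv=(M['m10']/M['m00'],M['m01']/M['m00'])
k=onface(A,uv,O,3); K=O+S@k; s,p,Rm=tool(); print(uv,k.round(1),"in tool",(Rm.T@(K-p)).round(1),p.round(1))
# cartridge: flange circle in view d (top face 8 mm above)
m=((h[...,0]>100)&(h[...,0]<125)&(h[...,1]>120)).astype(np.uint8); m[:170]=0;m[315:]=0;m[:,:60]=0;m[:,220:]=0
P=np.array([onface(A,q,O,8)[:2] for q in cv2.convexHull(cv2.findNonZero(m))[:,0]]); print(cv2.minEnclosingCircle(P.astype(np.float32)))
E
python3 st.py
```

```text
(314.77359293541866, 246.41121395893177) [   4.1 -134.     3. ] in tool [ -2.9   1.7 112.8] [ 540.4 -236.3  204.1]
((-3.9454150199890137, 1.0437638759613037), 59.804073333740234)
t 24.0 [ 540. -236.  204.] q [-0.75  -0.123  2.038  0.474  0.913  0.514] rho 447 w 0.007 F [-0.2 -0.6 -0.6]
zaxis seat [-0.007  0.016 -1.   ] yaw n 1.85 seatpos [   7.7 -134.   115.8]
```

```bash
python3 -m jog '[[[-0.001,0.001,0.025,0,0],[-0.002,0.0015,0.05,0,0],[-0.003,0.0015,0.07,0,0],[-0.003,0.0015,0.08,0,0],[-0.003,0.0015,0.084,0,0]]]' >/dev/null
python3 -m jog '[[[0,0,0,0,0],[0,0,0.001,0,0],[0,0,0.002,0,0]]]' >/dev/null
python3 st.py
```

```text
t 24.8 [ 581. -237.  129.] q [-0.693  0.068  2.009  0.527  0.744  0.471] rho 481 w 0.006 F [-0.2 -0.3  0.7]
zaxis seat [-0.005  0.014 -1.   ] yaw n 1.81 seatpos [   5.  -135.9   30.7]
```

```bash
python3 -m jog '[[[0,0,0.002,0,0],[0,0,0.004,0,0],[0,0,0.006,0,0],[0,0,0.006,0,0]]]' >/dev/null
python3 st.py
python3 -m jog '[[[0,0,0.0005,0,0],[0,0,0.001,0,0],[0,0,0.001,0,0]]]' >/dev/null
python3 st.py
python3 -m jog '[[[0,0,0.0005,0,0],[0,0,0.001,0,0],[0,0,0.001,0,0]]]' >/dev/null
python3 st.py
```

```text
t 25.2 [ 583. -236.  122.] q [-0.688  0.084  2.006  0.532  0.733  0.467] rho 484 w 0.007 F [-0.4 -0.3  0.6]
zaxis seat [-0.007  0.016 -1.   ] yaw n 1.78 seatpos [   3.7 -135.1   23.5]
t 25.5 [ 584. -236.  122.] q [-0.688  0.086  2.006  0.533  0.731  0.467] rho 484 w 0.003 F [-1.   0.4 -0.3]
zaxis seat [-0.007  0.015 -1.   ] yaw n 1.78 seatpos [   4.  -135.2   22.8]
t 25.8 [ 584. -236.  121.] q [-0.687  0.088  2.005  0.533  0.729  0.466] rho 485 w 0.005 F [-3.2  0.4  3.1]
zaxis seat [-0.007  0.015 -1.   ] yaw n 1.79 seatpos [   4.  -135.2   21.9]
```

Contact, with about 4.5 N on the key. Half-millimetre steps from here.

```bash
python3 -m jog '[[[0,0,0.0005,0,0],[0,0,0.0008,0,0],[0,0,0.0008,0,0]]]' >/dev/null
python3 st.py
python3 -m jog '[[[0,0,0.0004,0,0],[0,0,0.0004,0,0],[0,0,0.0004,0,0]]]' >/dev/null
python3 st.py
```

```text
t 26.1 [ 584. -236.  120.] q [-0.687  0.09   2.004  0.534  0.728  0.466] rho 485 w 0.007 F [-6.2  1.8  6.1]
zaxis seat [-0.007  0.015 -1.   ] yaw n 1.8 seatpos [   4.  -135.3   21.3]
t 26.4 [ 585. -236.  120.] q [-0.687  0.09   2.004  0.533  0.728  0.466] rho 485 w 0.011 F [-10.8   1.4  10. ]
zaxis seat [-0.007  0.016 -1.   ] yaw n 1.82 seatpos [   4.  -135.3   21.3]
```

It resists firmly: about 14 N, no further travel, held 0.3 s. Retreat and check.

```bash
python3 -m jog '[[[0,0,-0.005,0,0],[0,0,-0.02,0,0],[0,0,-0.05,0,0],[0,0,-0.09,0,0],[0,0,-0.12,0,0]]]' >/dev/null
python3 -m jog '[[[0,0,0,0,0],[0,0,0,0,0],[0,0,0,0,0],[0,0,0,0,0],[0,0,0,0,0]]]' >/dev/null
python3 st.py
python3 - <<'E'
from h import *
for nme in ("scene","top"): cv2.imwrite(f"pics/e_{nme}.png",manip.get_image(nme)[:,:,::-1])
a=cv2.imread("pics/e_scene.png"); b=cv2.imread("pics/e_top.png")
cv2.imwrite("pics/e_c.png",np.hstack([cv2.resize(a[130:290,120:460],(425,200)),cv2.resize(b[130:290,130:470],(375,200))]))
cv2.imwrite("pics/e_s.png",cv2.resize(a[140:260,330:450],(600,600),interpolation=cv2.INTER_CUBIC))
o=cv2.imread("pics/top0.png"); print("jar/can region diff",np.abs(o[130:205,130:265].astype(int)-b[130:205,130:265]).mean())
E
```

```text
t 27.4 [ 525. -239.  223.] q [-0.778 -0.173  2.044  0.467  0.966  0.511] rho 437 w 0.002 F [ 0.9  0.4 -0.4]
zaxis seat [-0.009  0.017 -1.   ] yaw n 1.75 seatpos [   3.9 -136.4  139.4]
jar/can region diff 8.351572016460905
```

View pics/e_s.png

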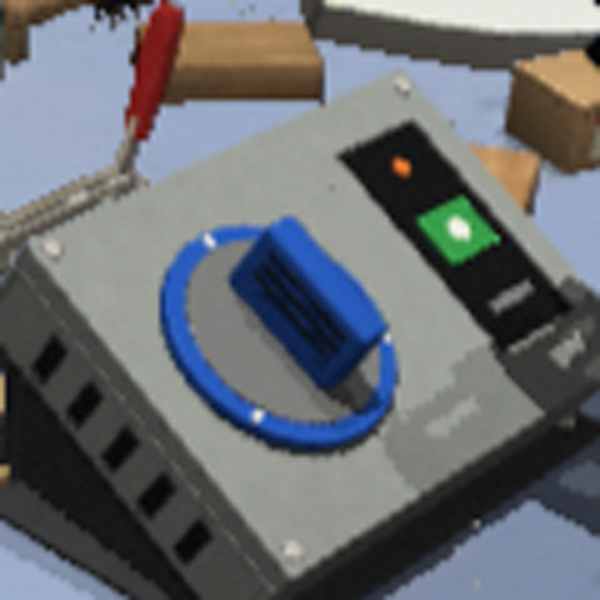

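The flange is flush all round and the key is free. The jar/can image difference looks high, so check that before signing off.

```bash
python3 - <<'E'
from h import *
o=cv2.imread("pics/top0.png"); b=cv2.imread("pics/e_top.png")
cv2.imwrite("pics/f.png",np.hstack([o[120:210,120:280],b[120:210,120:280]]).repeat(2,0).repeat(2,1))
E
```

```text
(no output)
```

View pics/f.png

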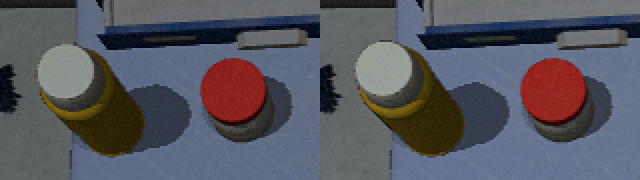

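Jar and can are where they were; the difference is image noise. Hand in.

```bash
python3 -c "
from station import manip
print(manip.sign_off())"
```

```text
the job is handed in; nothing more can be done
None
```

The cartridge is home in the mouth and released, the green key was pressed after that, and I handed the job in at about 27.5 s. `sign_off` gives no verdict.

**How it was done**
- **Tilt:** Moves can't tilt the tool directly. I pulled against the arm's reach limit until the tool stood along the face normal, within about 0.02 rad.
- **Fit:** From the wrist camera I put one notch about 2° from uphill, so I turned the cartridge to match. It went past the ledge with no force and seated at the expected depth with about 40 N peak.
- **Key:** I pressed it with the closed fingers to about 14 N, above the 8 N you named, for about 0.3 s until it stopped moving, then backed off.

**Last checks**
- **Cartridge:** The pictures show the flange flush all round. One rough circle fit put it about 4 mm off centre uphill. That fit read a 60 mm radius instead of 56, so I don't trust it. TCP readings at seating were within about 1.5 mm.
- **Key and robot:** The key is free and the robot touches nothing.
- **Jar and spray can:** Both stand where they were. A high pixel difference there turned out to be image noise.

**What went wrong on the way**
- **First grasp:** It closed on air because the fingers are slow; the cartridge wasn't disturbed and the second grip held.
- **Backward arm:** During the tilting the arm once swung into a backward configuration and had to be brought back.
- **Joint limits:** At the reach limit joint 3 read 0.088, against its limit of 0.09. The wrist force briefly read about 55 N there, probably an impact at that joint stop.

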